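Run a batch of quartz blanks through the light station

ROBOT

A 7-joint arm with a two-finger parallel gripper is mounted at the origin on the work surface. World frame = base frame: x ahead of the robot, y to its left, z up, the work surface at z = 0. Lengths are in mm, angles in rad, forces in N, time in s.
With the tool pointing down it reaches from about 400 to 875 mm from the base axis. Payload 4.4 kg.
Tool frame: the origin (TCP) lies midway between the tips of the shut fingers; the grasp point (between the pads) lies 19 mm behind it; y points along the fingers, z is the direction in which the jaws open and shut, and the axes are right-handed (so a half turn about y gives the same grasp; the last joint's range is limited). The gripper opens to 85 mm and grips with 20 to 120 N. Pads are 22 mm wide; open, the fingers measure 114 mm over their backs; the gripper's body (76 mm by 85 mm) begins 54 mm behind the grasp point. The pads swing forward as they close: fully open they stand 13 mm farther back than shut.
Start: joints at [1.198, 0.628, 0.038, 1.517, -0.027, 0.996, -0.02], TCP at [196.334, -619.654, 231.313] pointing down, gripper open.
Joint ranges: [-3.06, 3.06], [-0.37, 2.12], [-1.25, 1.32], [0.18, 2.47], [-1.1, 4.24], [0.23, 1.98], [-2.94, 2.94]. Speed limits (rad/s): [2.57, 2.57, 3.14, 3.14, 3.14, 3.14, 3.14].

INTERFACE

Orientations are given as [roll, pitch, yaw] about the fixed x, y, z axes, in that order (R = Rz(yaw) Ry(pitch) Rx(roll)).
In Python, from cell import ctrl gives the robot as it stands.
- The arm moves only by the shell command python3 -m inch 'ROWS'. ROWS is JSON, a list of rows, each a list of 3 entries, a list of its own where there are three numbers: the shift along the tool's x, y, z in mm, then the turn, a rotation vector about the tool's x, y, z in rad, then the opening, from 0 (shut) to 1 (fully open). A call has 1 to 8 rows; each row shifts and turns the pose as measured when the row begins, along the tool's axes as they then stand; what a row does not reach is not made up. A row lasts 1/12 s, in which the tool goes at most 41.7 mm and 7.16 degrees, less where a joint would pass 70% of its speed; a pose out of reach is approached as far as the arm can. A call is refused whole if a number of a shift passes 41.7 or a number of a turn 0.125, either way. A call with a gripper value outside its range is refused whole. The fingers move at their own pace and stop on an object; the grip force is fixed at half the most. Time passes only in rows, so rows that do not move let the fingers close. It gives the time, the measured TCP pose, the force and the opening at its end, in the units of the state.
- ctrl.read_state(): the state, without advancing time (a new reading comes with each control period).
- ctrl.get_image(name): name is "scene" or "top" or "wrist"; returns a dict with "frame" (384x512x3 uint8, red, green, blue), "fx", "fy", "cx", "cy" (pixels), "D" ([k1, k2, p1, p2, k3] as OpenCV has them; the pictures are not rectified), "rvec" (rotation vector, rad) and "tvec" (3), from world to camera coordinates, as OpenCV has them; the wrist camera has in their place "T_tool_cam" (4x4, takes a point from camera to tool coordinates, whose origin is the TCP and whose axes are the tool frame's). Camera axes: x right, y down, z forward; pixel columns grow to the right and rows downward; lengths in mm; the calibration is good to about 2 mm. A picture is of the moment at which its call begins: read the wrist's pose just before it. There is no depth.
- ctrl.finish_job(): hands the job in, once; it reports no verdict.
The state is a dict: "clock": time; "qpos": joint angles; "qd": joint speeds; "tau": joint torques, N m; "eef_pos": TCP position; "tool_rot": TCP orientation; "force": force on the tool from outside, world axes, zero at the start; "torque": the same for the moment, N m; "width": finger opening in mm.
Only numpy, scipy, OpenCV 4.12 (cv2) and the standard library are available. Lean on these libraries where they do the work, as an engineer would, in place of code of your own. Each camera call takes 0.05 s, during which the arm holds its last target. There are 200 camera calls.

TASK

Stand every small quartz blank upright in a bore of the carrier while it is at the first station, then push the carrier along its rail into the middle station and let it rest there. With the carrier there, slide the light's dimmer grip to the white set mark, let go and leave it there for two seconds, then slide it fully back to off (its end stop at the robot's right); only then push the carrier on into the last station, with all the small blanks still standing in its bores. Leave the other things on the bench where they are.

Things in the scene. Friction and masses are not known exactly. Their poses are not given: they have to be found in the camera images.
- blank_a: small frosted quartz cylinder (blank), 48 mm in diameter, 56 mm tall, standing on the bench on one flat end; sometimes absent. Origin at the centre of its lower end, z up its axis. About 223 g
- blank_b: small frosted quartz cylinder (blank), 48 mm in diameter, 59 mm tall, standing on the bench on one flat end; sometimes absent. Origin at the centre of its lower end, z up its axis. About 235 g
- blank_c: small frosted quartz cylinder (blank), 48 mm in diameter, 62 mm tall, standing on the bench on one flat end; sometimes absent. Origin at the centre of its lower end, z up its axis. About 247 g
- blank_d: small frosted quartz cylinder (blank), 48 mm in diameter, 66 mm tall, standing on the bench on one flat end; sometimes absent. Origin at the centre of its lower end, z up its axis. About 263 g
- bore0 (a point): centre of the floor of bore 0 of the carrier (nearest the handle post); each bore is 54 mm in diameter, 22 mm deep, open at the top with a 2 mm chamfer; four in a row along the rail 62 mm apart; the deck around them is 22 mm higher than this point and 86 mm wide across the rail
- bore1 (a point): centre of the floor of bore 1 of the carrier (between); each bore is 54 mm in diameter, 22 mm deep, open at the top with a 2 mm chamfer; four in a row along the rail 62 mm apart; the deck around them is 22 mm higher than this point and 86 mm wide across the rail
- bore2 (a point): centre of the floor of bore 2 of the carrier (between); each bore is 54 mm in diameter, 22 mm deep, open at the top with a 2 mm chamfer; four in a row along the rail 62 mm apart; the deck around them is 22 mm higher than this point and 86 mm wide across the rail
- bore3 (a point): centre of the floor of bore 3 of the carrier (farthest from the handle post); each bore is 54 mm in diameter, 22 mm deep, open at the top with a 2 mm chamfer; four in a row along the rail 62 mm apart; the deck around them is 22 mm higher than this point and 86 mm wide across the rail
- carrier (a joint): position of the aluminium carrier along the rail in m: 0 = first (loading) station, 0.08 = middle (light) station, 0.16 = last station and end stop. It travels along the rail's own +y (to the robot's left). An indexing wheel in the grey housing at the rail's left end pulls it into the nearest station and takes about 5 N to push out of one; it stays in a station when let go there
- carrier_handle (a point): top centre of the carrier's black upright handle post (16 mm across the rail, 14 mm along it, 46 mm tall above the deck), at the carrier's trailing end (robot's right); pinch it or push on its side
- station0 (a point): where carrier_handle is when the carrier sits in the first (loading) station. Station plates with a white line stand on the rail's far edge; the carrier's black centre line comes level with one of them
- station1 (a point): where carrier_handle is when the carrier sits in the middle (light) station. Station plates with a white line stand on the rail's far edge; the carrier's black centre line comes level with one of them
- station2 (a point): where carrier_handle is when the carrier sits in the last station. Station plates with a white line stand on the rail's far edge; the carrier's black centre line comes level with one of them
- rail: the fixed rail, 100 mm wide, 470 mm long along its own y, carrier deck 52 mm above the bench; origin under its centre, x away from the robot; a low light bar 28 mm high lies along its near side, 59 to 85 mm from its centre line
- dimmer (a joint): position of the dimmer grip along its track in m: 0 = off, the end stop at the robot's right; 0.12 = full, at the left; moves along the track's own +y with about 1.2 N friction
- dimmer_top (a point): top centre of the dimmer's aluminium grip (28 mm across the track, 20 mm along it, 40 mm tall; the black track it slides on is 14 mm high, 40 mm wide, 170 mm long)
- mark: small white set mark clipped on the far edge of the dimmer track, 16 mm high, its line pointing at the track; its x and y axes are those of the track (y along it); the grip is at the mark when their centres have the same y in this frame
- big_blank: not to be disturbed: the wide quartz cylinder, 74 mm across, 75 mm tall; origin under its centre
- long_blank: not to be disturbed: the tall quartz cylinder, 74 mm across, 95 mm tall; origin under its centre
- strip: not to be disturbed: flat white plastic strip 34 x 120 x 12 mm; origin under its centre
- pad: not to be disturbed: flat white plastic pad 50 x 50 x 14 mm; origin under its centre
- hexdriver: not to be disturbed: green-handled driver 200 mm long, lying; origin under its middle
- spanner: not to be disturbed: steel spanner 180 mm long, lying flat; origin under its middle
- spray: not to be disturbed: white round bottle 64 mm across, 170 mm tall; origin under its centre
Not all that is in view belongs to the job. What is shaped like the blank_a but blue is not meant. What is shaped like the blank_c but yellow is not meant.

How it is judged:
By the outcome, as a careful person would: the job done as asked, in the order asked, and still so for the second after the job is handed in, with the robot touching nothing.
Of blank_a, blank_b, blank_c, blank_d only 2 to 4 are there at a start; the rules pass over those that are not, and their reading is None.
At some moment in a run one of blank_a, blank_b, blank_c, blank_d may be knocked a few centimetres aside while the robot is not near it.
It also fails if it takes over 210 s, if anything falls off the work surface, if the arm or the gripper's body presses on something with over 40 N, if the wrist force passes 120 N, or if a joint passes its speed limit or range.

## Working session

There is one attempt and no reset: what is moved stays moved. The work goes in short steps, Python scripts to look and compute and a shell command to move; the robot and the scene stay as the last step left them, time stands still between calls to the robot, and variables do not carry over. Pictures are saved under pics/ and viewed, on a budget of 14 in all, crops included, one or two more only if the job needs it, and the job is handed in when it is done.

```bash
ls; mkdir -p pics
python3 - <<'E'
from cell import ctrl
import cv2
s=ctrl.read_state(); print({k:s[k] for k in('clock','eef_pos','tool_rot','force','width')})
for n in("scene","top"):
    d=ctrl.get_image(n); cv2.imwrite(f'pics/{n}0.png',cv2.resize(d['frame'][:,:,::-1],(800,600),interpolation=cv2.INTER_CUBIC))
    print(n,[d[k] for k in('fx','fy','cx','cy','D','rvec','tvec')])
E
```

```text
pics
{'clock': 0.0, 'eef_pos': array([ 196.11217077, -619.05007496,  230.37785446]), 'tool_rot': array([-1.57269382e+00, -4.62744767e-05, -2.83484299e+00]), 'force': array([-0.38275008,  0.2188351 ,  0.38489466]), 'width': 85.49057418070626}
scene [370.73448226123753, 370.73448226123753, 259.2586085310697, 191.98086972911264, array([-0.06889115,  0.        ,  0.        ,  0.        ,  0.        ]), array([ 1.15759694,  2.20527923, -1.11447596]), array([ 357.67490801, -191.32433518, 1442.28093923])]
top [415.53783651419377, 415.53783651419377, 249.24497653074062, 192.0044953492176, array([-0.07179701,  0.        ,  0.        ,  0.        ,  0.        ]), array([ 2.1253838 , -2.06499628,  0.25040848]), array([ -39.49687285,  575.97128735, 1316.63044064])]
```

View pics/top0.png

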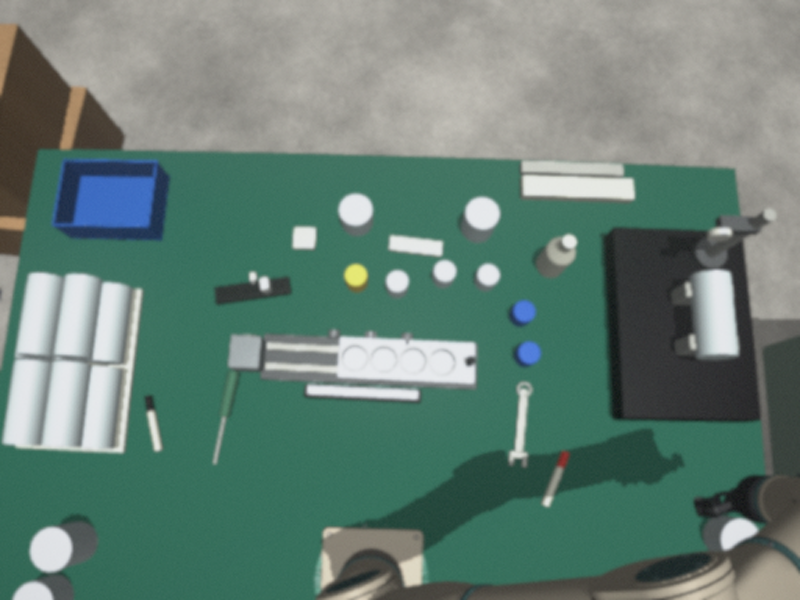

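View pics/scene0.png

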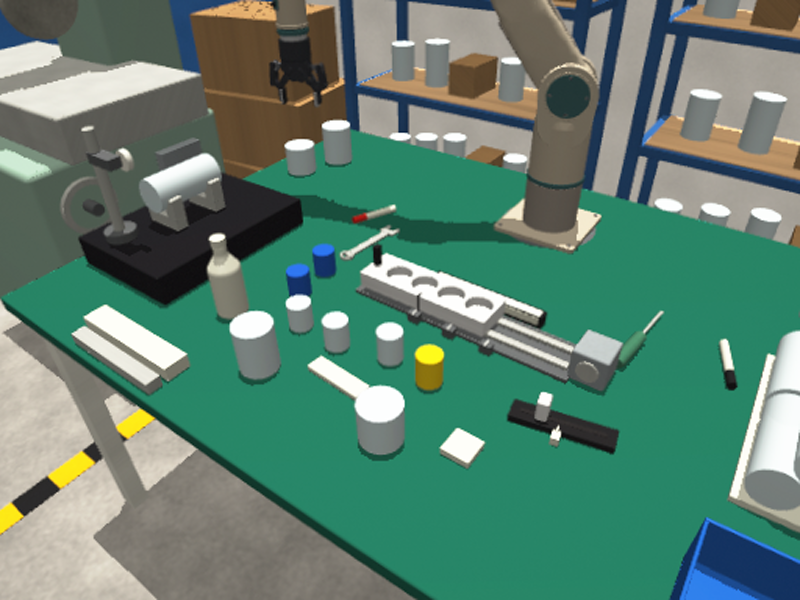

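The top view shows three small white blanks at (397,282), (444,271) and (488,275), in 800x600 pixels. Lookalikes to leave alone are yellow (355,276), blue (524,312) and (528,352), and wide whites (356,211) and (482,214). The carrier bores run from (355,358) to (442,361), with the handle at (470,361). The dimmer grip is at about (264,284) and the mark at (252,277).

```bash
cat > h.py <<'E'
import numpy as np,cv2
from scipy.spatial.transform import Rotation as Ro
from cell import ctrl
def cam(n):
    s=ctrl.read_state(); d=ctrl.get_image(n)
    d['K']=np.array([[d['fx'],0,d['cx']],[0,d['fy'],d['cy']],[0,0,1.]])
    if n=='wrist':
        T=np.eye(4);T[:3,:3]=Ro.from_euler('xyz',s['tool_rot']).as_matrix();T[:3,3]=s['eef_pos'];T=T@d['T_tool_cam']
        d['R'],d['C']=T[:3,:3],T[:3,3]
    else:
        R=cv2.Rodrigues(np.array(d['rvec']))[0]; d['R']=R.T; d['C']=-R.T@np.ravel(d['tvec'])
    return d
def ray(d,p):
    u=cv2.undistortPoints(np.array(p,float).reshape(-1,1,2),d['K'],np.array(d['D'])).reshape(-1,2)
    return np.c_[u,np.ones(len(u))]@d['R'].T
def cast(d,p,z):
    r=ray(d,p); return d['C']+r*((z-d['C'][2])/r[:,2])[:,None]
def proj(d,P):
    P=np.array(P,float).reshape(-1,3); R=d['R'].T
    return cv2.projectPoints(P,cv2.Rodrigues(R)[0],-R@d['C'],d['K'],np.array(d['D']))[0].reshape(-1,2)
def save(d,name,box=None,pts=()):
    f=d['frame'][:,:,::-1].copy()
    if box is None: box=(0,0,512,384)
    x,y,w,h=box; k=min(800/w,600/h)
    g=cv2.resize(f[y:y+h,x:x+w],None,fx=k,fy=k,interpolation=cv2.INTER_CUBIC)
    for p in pts: cv2.circle(g,(int((p[0]-x+.5)*k),int((p[1]-y+.5)*k)),3,(0,0,255),-1)
    cv2.imwrite(f'pics/{name}.png',g)
E
python3 - <<'E'
from h import *
np.set_printoptions(precision=1,suppress=True)
d=cam('top'); f=d['frame'].astype(int)
print('C',d['C'])
m=((f.min(2)>195)).astype(np.uint8)
n,l,st,c=cv2.connectedComponentsWithStats(m)
for i in range(1,n):
    x,y,w,h,a=st[i]
    if a>15 and 60<y<300 and 120<x<360:
        cn=cv2.findContours((l==i).astype(np.uint8),0,2)[0][0]
        P=cast(d,cn.reshape(-1,2),60)[:,:2].astype(np.float32)
        ctr=cast(d,[c[i]],60)[0]; print(c[i]*1.5625,a,ctr,cv2.minAreaRect(P))
for nm,p,z in [('b3',(355,358),52),('b0',(442,361),52),('h',(470,361),98),('grip',(264,284),54),('mark',(252,277),16),('tr1',(216,295),14),('tr2',(290,287),14)]:
    print(nm,cast(d,[np.array(p)/1.5625],z)[0])
save(d,'crop1',(120,130,220,150))
E
```

```text
C [ 250.7  -27.3 1415.3]
[563.5 167. ] 183 [ 902.9 -411.1   60. ] ((903.7857055664062, -411.00946044921875), (177.00453186035156, 17.64082908630371), 89.79005432128906)
[577.1 186.3] 836 [ 856.3 -440.1   60. ] ((856.9419555664062, -442.5748596191406), (46.482479095458984, 250.7414093017578), 0.3861757516860962)
[355.1 209.2] 306 [784.8  59.4  60. ] ((784.5277709960938, 58.74631881713867), (67.02872467041016, 66.28038787841797), 2.0563557147979736)
[481.9 212.5] 311 [ 785.4 -223.    60. ] ((785.7695922851562, -223.3514862060547), (66.83898162841797, 67.1069564819336), 1.8440742492675781)
[303.7 236.7] 159 [716.8 170.   60. ] ((716.9661254882812, 169.73635864257812), (39.965118408203125, 45.235389709472656), 1.5982478857040405)
[415.6 245. ] 262 [704.9 -76.6  60. ] ((705.1133422851562, -76.32551574707031), (112.3323745727539, 28.657485961914062), 84.23892211914062)
[444.2 270.5] 128 [ 648.5 -139.9   60. ] ((648.9383544921875, -139.0091552734375), (42.55961608886719, 40.8609504699707), 0.667493999004364)
[487.9 274.1] 124 [ 643.2 -235.1   60. ] ((642.9725952148438, -234.3664093017578), 
[... 222 characters left out ...]
 250.4  60. ] ((609.468017578125, 249.7205352783203), (21.535940170288086, 13.58791732788086), 4.343766689300537)
[394.6 359.6] 2373 [450.5 -37.3  60. ] ((453.3719787597656, 13.164230346679688), (434.3950500488281, 85.40023040771484), 88.82772827148438)
[362.  391.4] 345 [381.9  28.7  60. ] ((381.95849609375, 29.36365509033203), (225.134765625, 16.309213638305664), 88.96922302246094)
[520.2 424.7] 168 [ 322.2 -300.2   60. ] ((326.7417297363281, -296.6788635253906), (22.6121826171875, 133.70108032226562), 85.54642486572266)
b3 [452.6  46.4  52. ]
b0 [ 451.5 -137.7   52. ]
h [ 446.3 -191.3   98. ]
grip [608.3 250.9  54. ]
mark [633.7 286.9  16. ]
tr1 [590.3 365.   14. ]
tr2 [613.5 200.2  14. ]
```

View pics/crop1.png

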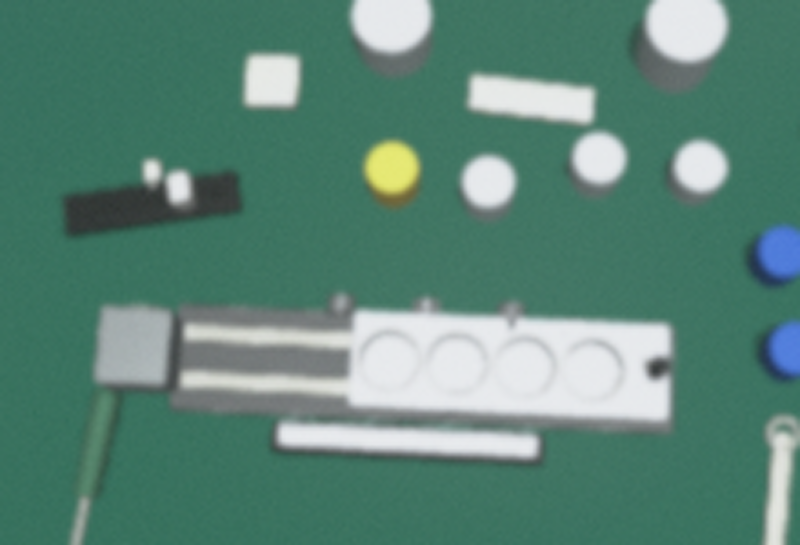

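The close crop confirms the choice: three small frosted white blanks at crop (488,182), (598,158) and (700,167). The bores are at (389,361), (457,364), (526,367) and (592,371). Before looking closer I'll turn the jaws across the rail.

```bash
python3 - <<'E'
from h import *
np.set_printoptions(precision=1,suppress=True)
d=cam('top')
c=lambda p:np.array(p)/3.636+[120,130]-.5
B=cast(d,[c(p) for p in [(592,371),(526,367),(457,364),(389,361)]],52);print(B,np.linalg.norm(np.diff(B,axis=0),axis=1))
v=B[3]-B[0];print('yaw rail',np.arctan2(-v[0],v[1]))
E
python3 -m inch '[[[0,0,0],[0,-0.125,0],1],[[0,0,0],[0,-0.125,0],1],[[0,0,0],[0,-0.125,0],1],[[0,0,0],[0,-0.125,0],1],[[0,0,0],[0,-0.125,0],1],[[0,0,0],[0,-0.125,0],1],[[0,0,0],[0,-0.125,0],1],[[0,0,0],[0,-0.125,0],1]]'
```

```text
[[ 449.8 -135.9   52. ]
 [ 451.8  -75.8   52. ]
 [ 452.7  -13.1   52. ]
 [ 453.7   48.8   52. ]] [60.1 62.8 61.9]
yaw rail -0.02085053718755447
clock: 0.87
eef_pos: [195.8, -617.7, 228.5]
tool_rot: [-1.575, 0.004, -1.829]
force: [-0.5, 0.2, 0.0]
width: 85.8
```

```bash
python3 -m inch '[[[0,0,0],[0,-0.12,0],1],[[0,0,0],[0,-0.12,0],1],[[-35,0,40],[0,0,0],1],[[-35,0,40],[0,0,0],1],[[-35,0,40],[0,0,0],1],[[-35,0,40],[0,0,0],1],[[-35,0,40],[0,0,0],1],[[-35,0,40],[0,0,0],1]]'; python3 -m inch '[[[-35,0,40],[0,0,0],1],[[-35,0,40],[0,0,0],1],[[-35,0,40],[0,0,0],1],[[-35,0,40],[0,0,0],1],[[-35,0,40],[0,0,0],1],[[-35,0,0],[0,0,0],1],[[-35,0,0],[0,0,0],1],[[0,0,0],[0,0,0],1]]'
```

```text
clock: 1.53
eef_pos: [385.9, -452.9, 224.1]
tool_rot: [-1.583, 0.001, -1.6]
force: [0.7, -1.3, -0.2]
width: 85.3
clock: 2.2
eef_pos: [557.1, -235.5, 221.1]
tool_rot: [-1.578, 0.008, -1.588]
force: [0.2, 1.4, 0.2]
width: 85.7
```

Run:
```python
from h import *
np.set_printoptions(precision=1,suppress=True)
d=cam('wrist');print(d['C'],d['R'],d['fx'])
save(d,'w1',pts=proj(d,[[643,-235,60],[648.5,-140,60],[623,-37.4,60],[449.8,-136,52],[451.8,-76,52]]))
```

```text
[ 559.4 -159.1  364.7] [[ 1.  -0.  -0. ]
 [-0.  -1.  -0.3]
 [-0.   0.3 -1. ]] 337.55269944954506
```

View pics/w1.png

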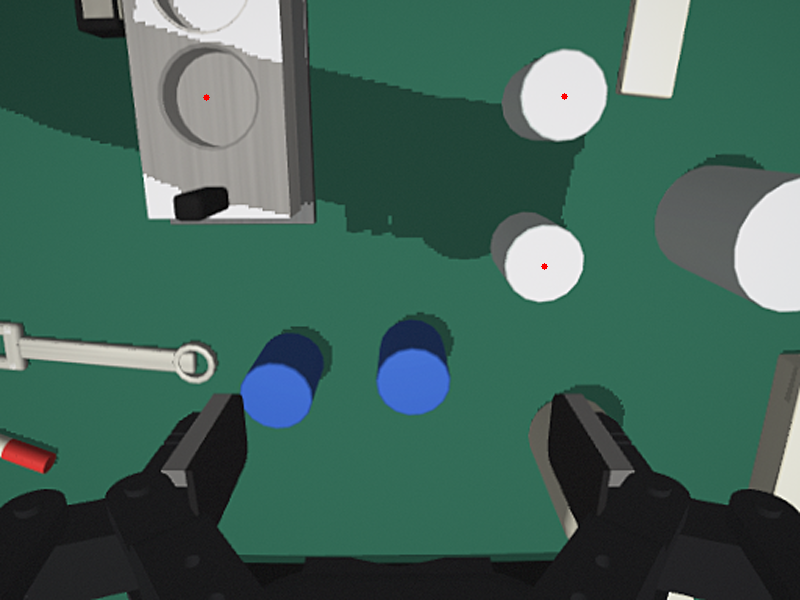

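The wrist view shows the two right blanks at (564,95) and (544,263), the blues at (277,393) and (413,380), and bore 0 at about (210,97). The projected top-view points agree to 1–2 mm. Next I'll refine positions and heights, using both cameras.

```bash
cat >> h.py <<'E'
def whites(d,z=60,thr=215,rng=(300,8000)):
    m=(d['frame'].min(2)>thr).astype(np.uint8); out=[]
    for c in cv2.findContours(m,cv2.RETR_EXTERNAL,cv2.CHAIN_APPROX_NONE)[0]:
        if rng[0]<cv2.contourArea(c)<rng[1] and len(c)>5:
            M=cv2.moments(c); p=np.array([M['m10'],M['m01']])/M['m00']; h=cv2.convexHull(c)
            out.append((p,2*np.sqrt((M['m00']+len(c)/2)/np.pi),cv2.contourArea(c)/cv2.contourArea(h),cast(d,[p],z)[0]))
    return out
E
python3 - <<'E'
from h import *
np.set_printoptions(precision=1,suppress=True)
d=cam('wrist')
for p,dia,sol,w in whites(d):
    P=w; dep=(P-d['C'])@d['R'][:,2]
    print(p*1.5625,dia,round(sol,2),w,'true depth',d['fx']*48/dia,'depth60',dep)
E
```

```text
[545.5 255.4] 48.54653846882171 0.98 [ 643.2 -233.8   60. ] true depth 333.7525204600117 depth60 310.57082774295276
[772.9 241. ] 57.12541424931833 0.98 [ 780.3 -226.8   60. ] true depth 283.6308460340225 depth60 306.6999175049
[158.5 192.3] 21.996159369293583 0.85 [ 418.3 -192.2   60. ] true depth 736.6072095384402 depth60 301.04761629410245
[565.   85.5] 55.232978818686306 0.98 [ 648.4 -139.4   60. ] true depth 293.34882745988267 depth60 282.2157994423829
[654.7  43.9] 45.626161964841955 0.91 [ 695.6 -118.5   60. ] true depth 355.11489189170254 depth60 275.33826965346174
[207.9   8.3] 22.45446191105733 0.94 [458.3 -96.7  60. ] true depth 721.5728276080173 depth60 271.921316151945
[233.3  23.4] 42.65512055341712 0.61 [ 471.2 -104.6   60. ] true depth 379.8495787460662 depth60 274.11984625292314
```

```bash
python3 -m inch '[[[0,0,40],[0,0,0],1],[[0,0,40],[0,0,0],1],[[0,0,15],[0,0,0],1],[[0,30,0],[0,0,0],1],[[0,30,0],[0,0,0],1],[[0,30,0],[0,0,0],1],[[0,30,0],[0,0,0],1],[[0,0,0],[0,0,0],1]]'
```

```text
clock: 2.97
eef_pos: [644.0, -265.5, 93.6]
tool_rot: [-1.586, -0.011, -1.614]
force: [-1.0, 0.6, -1.5]
width: 85.2
```

```bash
python3 -m inch '[[[-31,0,0],[0.015,-0.024,0.011],1],[[0,0,0],[0,0,0],1],[[0,0,0],[0,0,0],1]]'
python3 - <<'E'
from h import *
np.set_printoptions(precision=2,suppress=True)
s=ctrl.read_state();print(s['eef_pos'],s['tool_rot'],s['qpos'],s['qd'],s['force'])
E
```

```text
clock: 3.22
eef_pos: [642.7, -241.6, 92.7]
tool_rot: [-1.574, -0.003, -1.598]
force: [-0.9, -1.8, 0.5]
width: 85.7
[ 642.74 -241.6    92.69] [-1.57 -0.   -1.6 ] [ 0.46  0.85 -0.26  1.51  0.27  0.82  0.07] [-0.02 -0.01 -0.05  0.03 -0.04  0.01  0.  ] [-0.92 -1.81  0.51]
```

```bash
python3 -m inch '[[[-8,0,0],[0,0,0],1],[[0,0,0],[0,0,0],1],[[0,20,0],[0,0,0],1],[[0,20,0],[0,0,0],1],[[0,0,0],[0,0,0],1]]'
```

```text
clock: 3.63
eef_pos: [647.0, -237.4, 59.4]
tool_rot: [-1.564, -0.008, -1.602]
force: [-1.0, -0.8, -0.4]
width: 85.4
```

```bash
python3 -m inch '[[[-4,0,-4],[-0.006,-0.012,0.008],1],[[0,0,0],[0,0,0],1],[[0,19,0],[0,0,0],1],[[0,15,0],[0,0,0],1],[[0,0,0],[0,0,0],1],[[0,0,0],[0,0,0],1]]'
```

```text
clock: 4.13
eef_pos: [646.7, -235.1, 31.2]
tool_rot: [-1.562, -0.002, -1.59]
force: [0.4, -0.7, 0.3]
width: 85.1
```

```bash
python3 -m inch '[[[-2,8,-4],[-0.008,0,0.002],1],[[0,2,0],[0,0,0],1],[[0,0,0],[0,0,0],1],[[0,0,0],[0,0,0],1]]'
python3 - <<'E'
from h import *
d=cam('wrist'); save(d,'w2',pts=proj(d,[[643.2,-233.8,58]]))
E
```

```text
clock: 4.47
eef_pos: [643.5, -233.2, 22.3]
tool_rot: [-1.568, -0.001, -1.591]
force: [-0.4, 0.2, -0.3]
width: 85.3
```

View pics/w2.png

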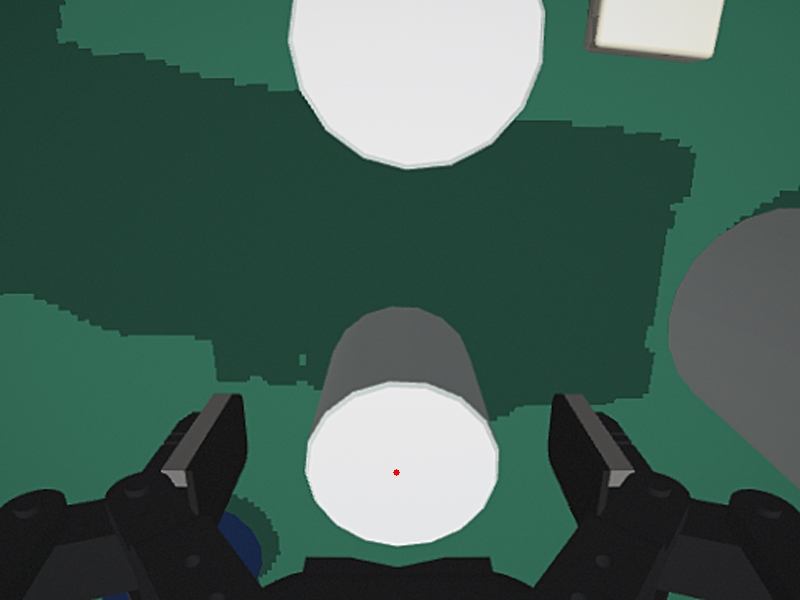

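The blank sits centred between the fingers at (402,463), about 2 mm off the dot. Close and lift.

```bash
python3 -m inch '[[[-2,0,0],[0,0,0],1],[[0,0,0],[0,0,0],1],[[0,0,0],[0,0,0],0],[[0,0,0],[0,0,0],0],[[0,0,0],[0,0,0],0],[[0,0,0],[0,0,0],0],[[0,0,0],[0,0,0],0],[[0,0,0],[0,0,0],0]]'; python3 -m inch '[[[0,0,0],[0,0,0],0],[[0,0,0],[0,0,0],0],[[0,-30,0],[0,0,0],0],[[0,-40,0],[0,0,0],0],[[0,-40,0],[0,0,0],0],[[0,-30,0],[0,0,0],0],[[0,0,0],[0,0,0],0]]'
```

```text
clock: 5.18
eef_pos: [644.9, -231.1, 24.0]
tool_rot: [-1.565, -0.001, -1.59]
force: [-0.5, -0.1, -0.3]
width: 45.5
clock: 5.77
eef_pos: [639.7, -229.8, 162.7]
tool_rot: [-1.58, 0.003, -1.59]
force: [1.8, 0.4, -1.5]
width: 45.3
```

```bash
cat >> h.py <<'E'
def held(zg,H=None):
    """top face centre of the held blank relative to the TCP (world axes); zg = TCP z when it stood on the bench"""
    d=cam('wrist'); s=ctrl.read_state()
    m=(d['frame'].min(2)>200).astype(np.uint8); m[:230]=0; m=cv2.morphologyEx(m,cv2.MORPH_OPEN,np.ones((5,5)))
    c=max(cv2.findContours(m,0,1)[0],key=cv2.contourArea); x,y,w,h=cv2.boundingRect(c)
    e=cv2.fitEllipse(c)
    for hh in ([H] if H else [56,59,62,66]):
        z=s['eef_pos'][2]-zg+hh; P=cast(d,[[x,y+h/2],[x+w,y+h/2],e[0]],z)
        print(hh,'width',round(np.linalg.norm(P[1]-P[0]),1),'offset',np.round(P[2]-s['eef_pos'],1))
    print('box',np.array([x,y,w,h])*1.5625,'tcp',s['eef_pos'].round(1),s['tool_rot'].round(3),'w',s['width'].round(1)); return d
E
python3 - <<'E'
from h import *
d=held(24); save(d,'w3')
E
```

```text
56 width 46.5 offset [ 1.2 -4.4 32. ]
59 width 45.3 offset [ 1.3 -2.3 35. ]
62 width 44.0 offset [ 1.4 -0.2 38. ]
66 width 42.4 offset [ 1.5  2.7 42. ]Traceback (most recent call last):
  File "<stdin>", line 2, in <module>
  File "h.py", line 44, in held
    print('box',np.array([x,y,w,h])*1.5625,'tcp',s['eef_pos'].round(1),s['tool_rot'].round(3),'w',s['width'].round(1)); return d
                                                                                                  ^^^^^^^^^^^^^^^^
AttributeError: 'float' object has no attribute 'round'
```

```bash
sed -i "s/s\['width'\].round(1)/s['width']/" h.py; python3 -m inch '[[[-15,0,-35],[0,0,0],0],[[-15,0,-35],[0,0,0],0],[[-15,0,-35],[0,0,0],0],[[-15,0,-35],[0,0,0],0],[[-15,0,-35],[0,0,0],0],[[0,0,-20],[0,0,0],0],[[0,0,0],[0,0,0],0],[[0,0,0],[0,0,0],0]]';python3 - <<'E'
from h import *
d=held(24)
save(d,'w3',pts=proj(d,[[450.1,-137,52],[451.4,-75,52],[452.6,-13,52],[453.9,49,52]]))
E
```

```text
clock: 6.48
eef_pos: [425.8, -145.7, 150.5]
tool_rot: [-1.603, 0.009, -1.592]
force: [0.0, -0.4, -2.8]
width: 45.6
56 width 45.5 offset [ 1.  -2.5 32. ]
59 width 44.3 offset [ 1.1 -0.4 35. ]
62 width 43.1 offset [ 1.3  1.8 38. ]
66 width 41.5 offset [ 1.5  4.6 42. ]
box [306.25   392.1875 182.8125 154.6875] tcp [ 425.5 -145.9  150.4] [-1.605  0.009 -1.592] w 45.61600969557477
```

View pics/w3.png

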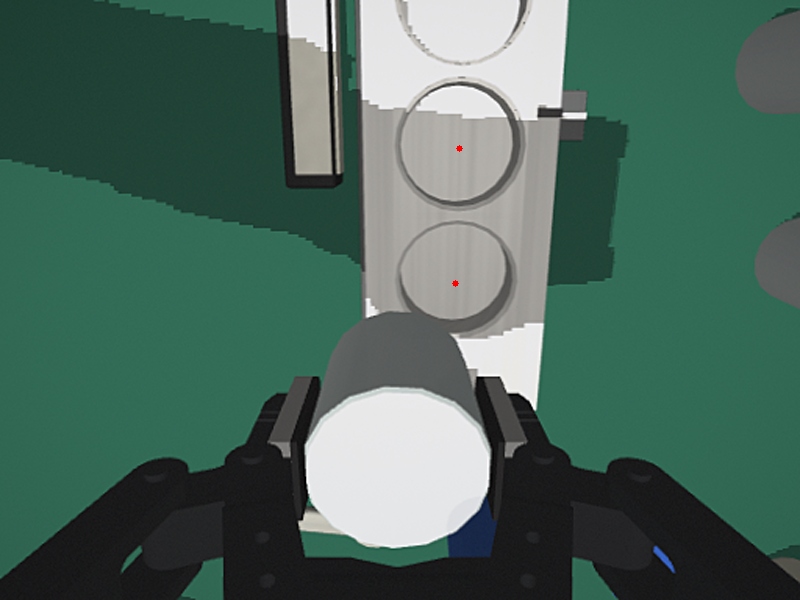

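Bore rims are at (462,143) for bore 1 and (457,277) for bore 0, so the true centres are about (+1,+2.4) mm from the dots. The held blank is upright, with its top at (398,468).

```bash
python3 -m inch '[[[-27,0,9],[0.012,0,-0.004],0],[[-27,0,9],[0.012,0,-0.004],0],[[-27,0,9],[0.012,0,0],0],[[0,0,0],[0,0,0],0],[[0,0,0],[0,0,0],0]]';python3 - <<'E'
from h import *
d=held(24,56)
E
```

```text
clock: 6.95
eef_pos: [461.2, -65.1, 147.1]
tool_rot: [-1.564, 0.002, -1.599]
force: [-0.7, -0.9, -2.3]
width: 45.7
56 width 45.8 offset [-1.7 -3.6 32. ]
box [304.6875 392.1875 184.375  154.6875] tcp [461.8 -64.5 147.2] [-1.563  0.003 -1.598] w 45.415205906171174
```

```bash
python3 -m inch '[[[4,0,-8],[-0.006,-0.008,-0.003],0],[[0,0,0],[0,0,0],0],[[0,0,0],[0,0,0],0]]';python3 - <<'E'
from h import *
d=held(24,56)
s=ctrl.read_state();print(s['eef_pos'])
E
```

```text
clock: 7.25
eef_pos: [453.5, -70.5, 146.2]
tool_rot: [-1.571, -0.001, -1.592]
force: [-0.0, 0.6, -2.6]
width: 46.1
56 width 45.5 offset [ 0.2 -2.3 32. ]
box [306.25   392.1875 182.8125 154.6875] tcp [453.  -70.9 146.1] [-1.572e+00 -1.000e-03 -1.593e+00] w 45.97747289371137
[452.99417672 -70.89104652 146.09161377]
```

```bash
python3 -m inch '[[[0,15,0],[0,0,0],0],[[0,15,0],[0,0,0],0],[[0,15,0],[0,0,0],0],[[0,12,0],[0,0,0],0],[[0,0,0],[0,0,0],0],[[0,0,0],[0,0,0],0]]';python3 - <<'E'
from h import *
d=held(24,56)
save(d,'w4',pts=proj(d,[[453.9,-10.8,52]]))
E
```

```text
clock: 7.8
eef_pos: [454.0, -76.0, 88.2]
tool_rot: [-1.568, -0.003, -1.602]
force: [-0.5, -0.2, -1.8]
width: 45.6
56 width 48.9 offset [-0.4 -6.5 32. ]
box [300.     392.1875 195.3125 173.4375] tcp [453.9 -76.1  88.3] [-1.568 -0.003 -1.602] w 45.344792943741574
```

View pics/w4.png

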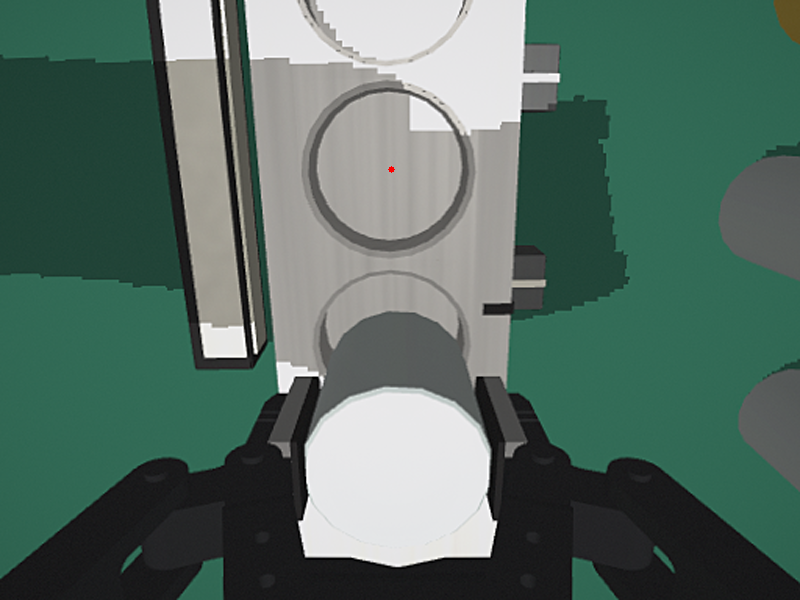

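Bore 2's rim centre is at (388,168), giving world (452.9,-10.6), so bore 1 is at (451.7,-72.6). The blank needs (-2.3,+5.8) mm.

```bash
python3 -m inch '[[[-6,0,-2.5],[-0.003,-0.011,0.003],0],[[0,0,0],[0,0,0],0],[[0,0,0],[0,0,0],0],[[0,0,0],[0,0,0],0]]'
```

```text
clock: 8.18
eef_pos: [452.9, -69.8, 90.6]
tool_rot: [-1.567, 0.0, -1.59]
force: [-0.3, -0.3, -1.4]
width: 45.7
```

```bash
python3 -m inch '[[[0,6,-1.5],[0,0,0],0],[[-1,6,0],[0,0,0],0],[[-0.5,3,0],[0,0,0],0],[[0,0,0],[0,0,0],0],[[0,0,0],[0,0,0],0]]'
```

```text
clock: 8.6
eef_pos: [451.9, -68.2, 74.7]
tool_rot: [-1.566, -0.0, -1.59]
force: [1.0, 0.4, -2.9]
width: 45.4
```

```bash
python3 -m inch '[[[2,0,0],[-0.003,0,0],0],[[0,5,0],[0,0,0],0],[[0,5,0],[0,0,0],0],[[0,0,0],[0,0,0],0]]'; python3 -m inch '[[[0,4,0],[0,0,0],0],[[0,2,0],[0,0,0],0],[[0,0,0],[0,0,0],0]]'
```

```text
clock: 8.93
eef_pos: [452.1, -70.5, 63.7]
tool_rot: [-1.569, -0.0, -1.591]
force: [0.3, -0.3, -2.0]
width: 45.4
clock: 9.18
eef_pos: [452.0, -70.5, 56.7]
tool_rot: [-1.569, -0.0, -1.591]
force: [0.1, -0.1, -1.4]
width: 45.6
```

```bash
python3 -m inch '[[[0,2.5,0],[0,0,0],0],[[0,0,0],[0,0,0],0],[[0,0,0],[0,0,0],1],[[0,0,0],[0,0,0],1],[[0,0,0],[0,0,0],1],[[0,0,0],[0,0,0],1],[[0,0,0],[0,0,0],1],[[0,0,0],[0,0,0],1]]'; python3 -m inch '[[[0,-20,0],[0,0,0],1],[[0,-30,0],[0,0,0],1],[[0,-30,0],[0,0,0],1],[[0,-30,0],[0,0,0],1],[[0,0,0],[0,0,0],1]]'
```

```text
clock: 9.85
eef_pos: [453.2, -70.5, 54.9]
tool_rot: [-1.566, -0.0, -1.59]
force: [0.7, 0.0, 0.1]
width: 85.4
clock: 10.27
eef_pos: [451.4, -69.8, 167.6]
tool_rot: [-1.572, 0.0, -1.589]
force: [1.0, -1.0, 1.3]
width: 85.3
```

```bash
python3 -m inch '[[[13,0,34],[0,0,0],1],[[13,0,34],[0,0,0],1],[[13,0,34],[0,0,0],1],[[13,0,34],[0,0,0],1],[[13,0,34],[0,0,0],1],[[0,0,15],[0,0,0],1],[[0,0,0],[0,0,0],1],[[0,0,0],[0,0,0],1]]'
cat >> h.py <<'E'
def seek(z=60):
    s=ctrl.read_state(); print('tcp',s['eef_pos'].round(1),s['tool_rot'].round(3))
    for n in('wrist','top'):
        d=cam(n)
        for p,dia,sol,w in whites(d,z,*((200,(1000,4000)) if n=='wrist' else (195,(90,180)))):
            if sol>.9 and 560<w[0]<740: print(n,(p*1.5625).round(),round(dia,1),w.round(1))
E
python3 -c "
from h import *
seek(64)"
```

```text
clock: 10.93
eef_pos: [636.8, -142.3, 164.5]
tool_rot: [-1.577, -0.003, -1.589]
force: [-0.3, 0.3, 0.1]
width: 85.3
tcp [ 636.8 -142.3  164.5] [-1.577 -0.003 -1.589]
wrist [423. 285.] 59.2 [ 648.7 -136.8   64. ]
wrist [564.  67.] 47.7 [709.7 -39.8  64. ]
wrist [360.  60.] 71.1 [622.2 -35.8  64. ]
top [397. 281.] 12.9 [621.7 -37.3  64. ]
top [304. 237.] 14.5 [714.7 169.2  64. ]
```

```bash
python3 -m inch '[[[-4,0,11],[0.005,0,0.003],1],[[0,20,0],[0,0,0],1],[[0,20,0],[0,0,0],1],[[0,20,0],[0,0,0],1],[[0,10,0],[0,0,0],1],[[0,0,0],[0,0,0],1],[[0,0,0],[0,0,0],1]]'
```

```text
clock: 11.62
eef_pos: [646.0, -133.1, 95.6]
tool_rot: [-1.57, 0.001, -1.584]
force: [0.1, -0.9, 0.3]
width: 85.2
```

```bash
python3 -m inch '[[[5,0,3],[0,0.006,0],1],[[0,0,0],[0,0,0],1],[[0,15,0],[0,0,0],1],[[0,15,0],[0,0,0],1],[[0,0,0],[0,0,0],1],[[0,0,0],[0,0,0],1]]'
```

```text
clock: 12.12
eef_pos: [654.4, -139.8, 72.2]
tool_rot: [-1.559, -0.001, -1.592]
force: [0.6, -0.9, 1.6]
width: 85.4
```

```bash
python3 -c "
from h import *
seek(66)"
```

```text
tcp [ 654.4 -139.8   72.2] [-1.559e+00 -1.000e-03 -1.592e+00]
top [397. 281.] 12.9 [621.1 -37.3  66. ]
top [304. 237.] 14.7 [713.6 169.1  66. ]
```

```bash
python3 -m inch '[[[-1,0,-5.5],[-0.011,0,0],1],[[0,0,0],[0,0,0],1],[[0,12,0],[0,0,0],1],[[0,12,0],[0,0,0],1],[[0,12,0],[0,0,0],1],[[0,0,0],[0,0,0],1],[[0,0,0],[0,0,0],1]]'; python3 -c "
from h import *
d=held(0,66)"
```

```text
clock: 12.8
eef_pos: [649.8, -138.8, 35.3]
tool_rot: [-1.567, -0.001, -1.592]
force: [0.6, 0.4, 0.4]
width: 85.7
66 width 30.1 offset [ 0.2 27.9 66. ]
box [304.6875 364.0625 178.125  151.5625] tcp [ 649.3 -138.7   35. ] [-1.568e+00 -1.000e-03 -1.592e+00] w 85.43240492294586
```

```bash
python3 -m inch '[[[0,9,0],[0,0,0],1],[[0,2,0],[0,0,0],1],[[0,0,0],[0,0,0],1],[[0,0,0],[0,0,0],1]]'; python3 -c "
from h import *
d=held(ctrl.read_state()['eef_pos'][2])"
```

```text
clock: 13.18
eef_pos: [649.4, -138.6, 22.6]
tool_rot: [-1.568, -0.001, -1.592]
force: [0.3, 0.8, 0.2]
width: 85.2
56 width 47.5 offset [-0.8 -1.2 33.4]
59 width 46.2 offset [-0.7  0.9 36.4]
62 width 44.9 offset [-0.7  3.1 39.4]
66 width 43.2 offset [-0.6  6.  43.4]
box [298.4375 389.0625 193.75   160.9375] tcp [ 649.6 -138.6   22.8] [-1.568e+00 -1.000e-03 -1.592e+00] w 85.50020003119542
```

```bash
python3 -m inch '[[[0,0,0],[0,0,0],0],[[0,0,0],[0,0,0],0],[[0,0,0],[0,0,0],0],[[0,0,0],[0,0,0],0],[[0,0,0],[0,0,0],0],[[0,0,0],[0,0,0],0],[[0,0,0],[0,0,0],0],[[0,0,0],[0,0,0],0]]'; python3 -m inch '[[[0,-20,0],[0,0,0],0],[[0,-30,0],[0,0,0],0],[[0,-30,0],[0,0,0],0],[[0,-30,0],[0,0,0],0],[[0,-10,0],[0,0,0],0],[[0,0,0],[0,0,0],0]]'; python3 -c "
from h import *
d=held(24)"
```

```text
clock: 13.9
eef_pos: [650.2, -138.8, 24.1]
tool_rot: [-1.566, -0.001, -1.592]
force: [-0.2, -0.7, -0.5]
width: 45.9
clock: 14.4
eef_pos: [645.7, -138.1, 143.2]
tool_rot: [-1.577, 0.0, -1.591]
force: [0.1, -0.6, -3.7]
width: 45.7
56 width 47.2 offset [ 0.1 -1.8 32. ]
59 width 46.0 offset [ 0.2  0.3 35. ]
62 width 44.7 offset [ 0.3  2.4 38. ]
66 width 43.0 offset [ 0.4  5.2 42. ]
box [303.125  385.9375 189.0625 159.375 ] tcp [ 645.5 -138.1  142.3] [-1.578e+00  1.000e-03 -1.591e+00] w 45.83400341699978
```

```bash
python3 -m inch '[[[-20,0,-29],[0,0,0],0],[[-20,0,-29],[0,0,0],0],[[-20,0,-29],[0,0,0],0],[[-20,0,-29],[0,0,0],0],[[-20,0,-29],[0,0,0],0],[[-20,0,-29],[0,0,0],0],[[0,0,0],[0,0,0],0],[[0,0,0],[0,0,0],0]]'; python3 -m inch '[[[0,0,0],[0,0,0],0]]'
```

```text
clock: 15.12
eef_pos: [456.7, -12.2, 128.8]
tool_rot: [-1.599, -0.0, -1.595]
force: [2.0, -0.2, -2.7]
width: 45.4
clock: 15.2
eef_pos: [455.1, -11.8, 127.7]
tool_rot: [-1.603, 0.0, -1.593]
force: [0.6, -0.2, -3.0]
width: 45.8
```

```bash
python3 -m inch '[[[-1,0,-2],[0.032,-0.004,0],0],[[0,8,0],[0,0,0],0],[[0,8,0],[0,0,0],0],[[0,8,0],[0,0,0],0],[[0,6,0],[0,0,0],0],[[0,0,0],[0,0,0],0],[[0,0,0],[0,0,0],0]]'; python3 -c "
from h import *
d=held(24,59)
save(d,'w5',pts=proj(d,[[454.2,51.4,52]]))"
```

```text
clock: 15.78
eef_pos: [456.8, -13.7, 90.4]
tool_rot: [-1.573, 0.0, -1.595]
force: [0.6, 0.4, -2.4]
width: 45.6
59 width 46.7 offset [-0.4 -3.2 35. ]
box [300.     385.9375 192.1875 179.6875] tcp [456.8 -13.6  90.5] [-1.573  0.    -1.595] w 45.5622220311408
```

View pics/w5.png

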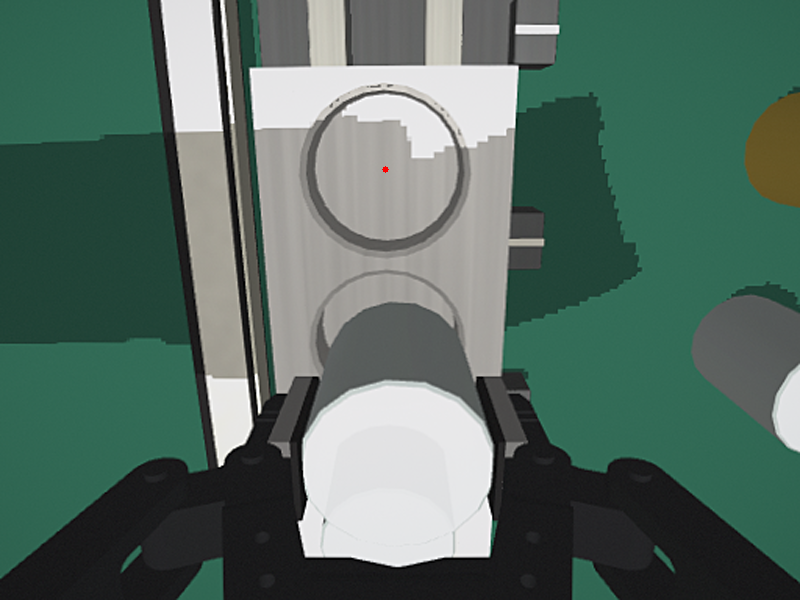

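Bore 3's rim centre is at (385,169), on the predicted dot, so the bore model holds.

```bash
python3 -m inch '[[[-3.5,0,-4],[0.002,-0.004,0],0],[[0,0,0],[0,0,0],0],[[0,6,0],[0,0,0],0],[[0,6,0],[0,0,0],0],[[0,0,0],[0,0,0],0],[[0,0,0],[0,0,0],0]]'
```

```text
clock: 16.33
eef_pos: [453.6, -9.4, 78.3]
tool_rot: [-1.568, 0.0, -1.59]
force: [0.3, 0.0, -2.4]
width: 45.3
```

```bash
python3 -m inch '[[[0.8,0,-0.8],[0,0,0],0],[[0,4,0],[0,0,0],0],[[0,4,0],[0,0,0],0],[[0,4,0],[0,0,0],0],[[0,0,0],[0,0,0],0]]';  python3 -m inch '[[[0,4,0],[0,0,0],0],[[0,4,0],[0,0,0],0],[[0,0,0],[0,0,0],0],[[0,0,0],[0,0,0],0]]'
```

```text
clock: 16.75
eef_pos: [453.1, -10.4, 65.3]
tool_rot: [-1.567, 0.0, -1.591]
force: [0.2, -0.5, -3.4]
width: 45.3
clock: 17.08
eef_pos: [453.1, -10.4, 56.0]
tool_rot: [-1.568, 0.0, -1.591]
force: [0.2, -0.3, -1.9]
width: 45.6
```

```bash
python3 -m inch '[[[0,1.5,0],[0,0,0],0],[[0,0,0],[0,0,0],0],[[0,0,0],[0,0,0],1],[[0,0,0],[0,0,0],1],[[0,0,0],[0,0,0],1],[[0,0,0],[0,0,0],1],[[0,0,0],[0,0,0],1],[[0,0,0],[0,0,0],1]]'; python3 -m inch '[[[0,-20,0],[0,0,0],1],[[0,-30,0],[0,0,0],1],[[0,-30,0],[0,0,0],1],[[0,-30,0],[0,0,0],1],[[0,0,0],[0,0,0],1]]'; python3 -m inch '[[[5,0,30],[0,0,0],1],[[5,0,30],[0,0,0],1],[[5,0,30],[0,0,0],1],[[5,0,30],[0,0,0],1],[[5,0,30],[0,0,0],1],[[0,0,0],[0,0,0],1],[[0,0,0],[0,0,0],1],[[0,0,0],[0,0,0],1]]'; python3 -c "
from h import *
seek(62)"
```

```text
clock: 17.75
eef_pos: [454.6, -10.3, 55.5]
tool_rot: [-1.565, 0.001, -1.591]
force: [-0.6, -0.0, -0.4]
width: 85.5
clock: 18.17
eef_pos: [452.5, -9.8, 168.4]
tool_rot: [-1.57, 0.0, -1.589]
force: [-0.2, -0.5, -0.6]
width: 85.3
clock: 18.83
eef_pos: [604.9, -40.2, 167.4]
tool_rot: [-1.571, -0.003, -1.589]
force: [0.2, 0.5, 0.2]
width: 85.3
tcp [604.9 -40.2 167.4] [-1.571 -0.003 -1.589]
wrist [432. 284.] 59.3 [622.  -35.4  62. ]
top [304. 237.] 14.8 [714.7 169.7  62. ]
```

```bash
python3 -m inch '[[[-3,0,16],[0,0,0.003],1],[[0,20,0],[0,0,0],1],[[0,20,0],[0,0,0],1],[[0,20,0],[0,0,0],1],[[0,15,0],[0,0,0],1],[[0,0,0],[0,0,0],1],[[0,0,0],[0,0,0],1]]'
```

```text
clock: 19.52
eef_pos: [614.3, -35.2, 92.3]
tool_rot: [-1.574, -0.0, -1.585]
force: [0.2, 0.7, 0.6]
width: 85.6
```

```bash
python3 -m inch '[[[1,0,7],[0.003,0.005,0],1],[[0,0,0],[0,0,0],1],[[0,12,0],[0,0,0],1],[[0,12,0],[0,0,0],1],[[0,8,0],[0,0,0],1],[[0,0,0],[0,0,0],1],[[0,0,0],[0,0,0],1]]'
```

```text
clock: 20.1
eef_pos: [623.5, -36.2, 61.2]
tool_rot: [-1.565, -0.0, -1.59]
force: [0.2, 0.4, -1.0]
width: 85.4
```

```bash
python3 -m inch '[[[0,0,-2],[-0.005,0,0],1],[[0,12,0],[0,0,0],1],[[0,12,0],[0,0,0],1],[[0,8,0],[0,0,0],1],[[0,4,0],[0,0,0],1],[[0,0,0],[0,0,0],1],[[0,0,0],[0,0,0],1]]'; python3 -c "
from h import *
d=held(ctrl.read_state()['eef_pos'][2])"
```

```text
clock: 20.68
eef_pos: [620.6, -36.1, 20.3]
tool_rot: [-1.573, -0.0, -1.59]
force: [-0.2, -0.5, -1.0]
width: 85.2
56 width 49.3 offset [ 1.4 -3.2 35.7]
59 width 47.9 offset [ 1.4 -0.9 38.7]
62 width 46.5 offset [ 1.4  1.4 41.7]
66 width 44.7 offset [ 1.4  4.4 45.7]
box [301.5625 398.4375 203.125  165.625 ] tcp [620.5 -36.1  20.4] [-1.573 -0.    -1.59 ] w 85.41862878543338
```

```bash
python3 -m inch '[[[-0.5,-2,1],[0,0,0],1],[[0,0,0],[0,0,0],1],[[0,0,0],[0,0,0],0],[[0,0,0],[0,0,0],0],[[0,0,0],[0,0,0],0],[[0,0,0],[0,0,0],0],[[0,0,0],[0,0,0],0],[[0,0,0],[0,0,0],0]]'; python3 -m inch '[[[0,0,0],[0,0,0],0],[[0,0,0],[0,0,0],0]]'; python3 -m inch '[[[0,-20,0],[0,0,0],0],[[0,-30,0],[0,0,0],0],[[0,-30,0],[0,0,0],0],[[0,-30,0],[0,0,0],0],[[0,-10,0],[0,0,0],0],[[0,0,0],[0,0,0],0],[[0,0,0],[0,0,0],0]]'; python3 -c "
from h import *
d=held(24)"
```

```text
clock: 21.4
eef_pos: [623.1, -35.6, 24.7]
tool_rot: [-1.569, -0.0, -1.591]
force: [0.8, 0.0, 0.2]
width: 45.8
clock: 21.57
eef_pos: [623.1, -35.6, 24.7]
tool_rot: [-1.569, -0.0, -1.591]
force: [0.0, -0.1, -0.4]
width: 45.8
clock: 22.15
eef_pos: [618.9, -35.7, 144.0]
tool_rot: [-1.58, -0.001, -1.59]
force: [0.2, -0.0, -3.0]
width: 46.0
56 width 48.1 offset [ 0.4 -3.5 32. ]
59 width 46.8 offset [ 0.5 -1.3 35. ]
62 width 45.5 offset [ 0.5  0.8 38. ]
66 width 43.8 offset [ 0.6  3.8 42. ]
box [301.5625 390.625  192.1875 162.5   ] tcp [618.6 -35.8 143.5] [-1.581e+00 -1.000e-03 -1.590e+00] w 45.72606369982696
```

```bash
python3 -m inch '[[[-16,0,-30],[0,0,0],0],[[-16,0,-30],[0,0,0],0],[[-16,0,-30],[0,0,0],0],[[-16,0,-30],[0,0,0],0],[[-16,0,-30],[0,0,0],0],[[0,0,0],[0,0,0],0],[[0,0,0],[0,0,0],0],[[0,0,0],[0,0,0],0]]'
```

```text
clock: 22.87
eef_pos: [454.7, 47.2, 131.6]
tool_rot: [-1.604, -0.004, -1.592]
force: [0.4, 0.4, -2.1]
width: 45.7
```

```bash
python3 -m inch '[[[-3,0,0],[0.032,0,0.004],0],[[0,8,0],[0,0,0],0],[[0,8,0],[0,0,0],0],[[0,8,0],[0,0,0],0],[[0,8,0],[0,0,0],0],[[0,4,0],[0,0,0],0],[[0,0,0],[0,0,0],0],[[0,0,0],[0,0,0],0]]'
```

```text
clock: 23.53
eef_pos: [458.1, 47.4, 87.3]
tool_rot: [-1.576, -0.001, -1.598]
force: [-0.5, -0.7, -3.2]
width: 45.8
```

```bash
python3 -m inch '[[[-3.5,0,-4.5],[0.005,-0.007,0],0],[[0,0,0],[0,0,0],0],[[0,4,0],[0,0,0],0],[[0,4,0],[0,0,0],0],[[0,0,0],[0,0,0],0],[[0,0,0],[0,0,0],0]]'
```

```text
clock: 24.03
eef_pos: [454.0, 51.7, 79.4]
tool_rot: [-1.569, -0.001, -1.589]
force: [-0.1, 0.1, -2.6]
width: 46.1
```

```bash
python3 -m inch '[[[0.6,0,0],[0,0,0],0],[[0,4,0],[0,0,0],0],[[0,4,0],[0,0,0],0],[[0,4,0],[0,0,0],0],[[0,0,0],[0,0,0],0]]';  python3 -m inch '[[[0,4,0],[0,0,0],0],[[0,4,0],[0,0,0],0],[[0,0,0],[0,0,0],0],[[0,0,0],[0,0,0],0]]'
```

```text
clock: 24.45
eef_pos: [454.7, 50.9, 66.6]
tool_rot: [-1.567, -0.0, -1.59]
force: [-0.7, -0.1, -3.6]
width: 45.6
clock: 24.78
eef_pos: [454.5, 50.9, 57.1]
tool_rot: [-1.568, -0.001, -1.59]
force: [0.8, 0.7, -2.7]
width: 45.8
```

```bash
python3 -m inch '[[[0,2,0],[0,0,0],0],[[0,0,0],[0,0,0],0],[[0,0,0],[0,0,0],1],[[0,0,0],[0,0,0],1],[[0,0,0],[0,0,0],1],[[0,0,0],[0,0,0],1],[[0,0,0],[0,0,0],1],[[0,0,0],[0,0,0],1]]'; python3 -m inch '[[[0,-20,0],[0,0,0],1],[[0,-30,0],[0,0,0],1],[[0,-30,0],[0,0,0],1],[[0,-30,0],[0,0,0],1],[[20,-20,0],[0,0,0],1],[[40,0,0],[0,0,0],1],[[40,0,0],[0,0,0],1],[[40,0,0],[0,0,0],1]]'; python3 -m inch '[[[40,0,0],[0,0,0],0],[[40,0,0],[0,0,0],0],[[40,0,0],[0,0,0],0],[[35,0,0],[0,0,0],0],[[0,0,0],[0,0,0],0],[[0,0,0],[0,0,0],0],[[0,0,0],[0,0,0],0]]'; python3 -c "
from h import *
d=cam('scene'); save(d,'s2',(190,120,240,180))"
```

```text
clock: 25.45
eef_pos: [455.8, 51.2, 56.1]
tool_rot: [-1.565, 0.0, -1.59]
force: [0.4, 0.1, 0.0]
width: 85.3
clock: 26.12
eef_pos: [455.6, -82.2, 193.6]
tool_rot: [-1.561, 0.003, -1.568]
force: [1.0, -1.2, -0.5]
width: 85.4
clock: 26.7
eef_pos: [452.2, -256.8, 194.3]
tool_rot: [-1.558, -0.003, -1.584]
force: [0.8, 0.9, 0.7]
width: 0.6
```

View pics/s2.png

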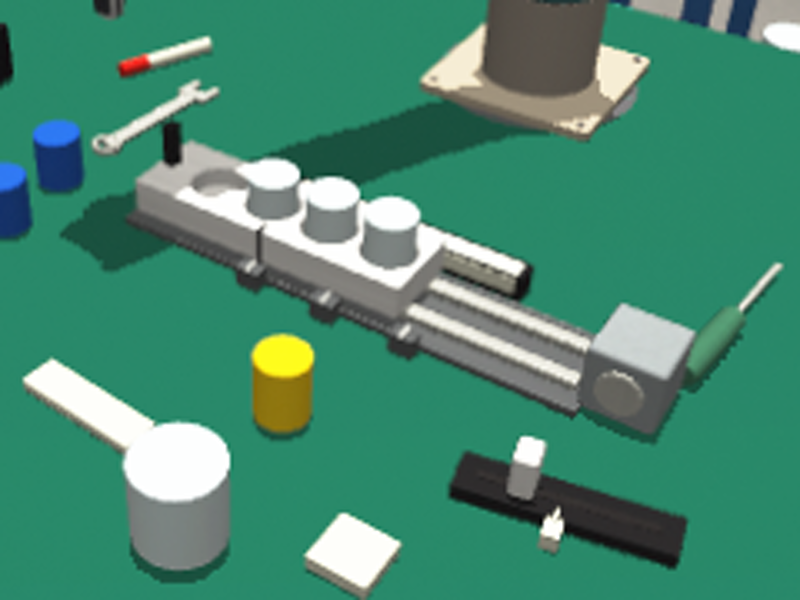

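The three blanks stand in bores 1–3 (crop (272,190), (330,210), (390,232)), bore 0 is empty, and the carrier's black line at (262,240) is level with the first plate. Now I'll pinch the handle.

```bash
python3 -m inch '[[[-30,0,-2],[-0.01,0.003,0],0.6],[[-27,0,-1],[0,0,0],0.6],[[0,0,0],[0,0,0],0.6],[[0,20,0],[0,0,0],0.6],[[0,20,0],[0,0,0],0.6],[[0,15,0],[0,0,0],0.6],[[0,0,0],[0,0,0],0.6],[[0,0,0],[0,0,0],0.6]]';python3 -c "
from h import *
np.set_printoptions(precision=1,suppress=True)
d=cam('wrist'); print(proj(d,[[448.5,-191,98],[449.2,-191,52]])*1.5625)
save(d,'w6',pts=proj(d,[[448.5,-191,98]]))"
```

```text
clock: 27.42
eef_pos: [452.9, -184.3, 139.5]
tool_rot: [-1.565, -0.001, -1.564]
force: [0.3, -0.0, 0.1]
width: 51.1
[[384.7 360.6]
 [387.8 319.2]]
```

View pics/w6.png

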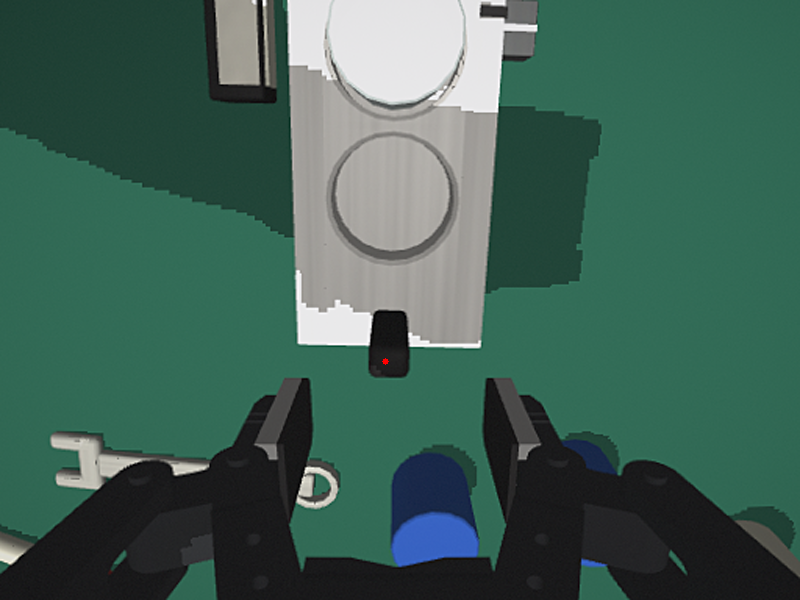

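The handle's top face is centred at (389,360), within 1–2 mm of the dot, with the pads either side.

```bash
python3 -m inch '[[[6,0,-3],[-0.005,0.026,0],0.6],[[0,0,0],[0,0,0],0.6],[[0,12,0],[0,0,0],0.6],[[0,12,0],[0,0,0],0.6],[[0,12,0],[0,0,0],0.6],[[0,0,0],[0,0,0],0.6]]'
```

```text
clock: 27.97
eef_pos: [453.5, -193.3, 108.1]
tool_rot: [-1.56, -0.005, -1.595]
force: [-0.0, 0.8, -0.0]
width: 51.1
```

```bash
python3 -m inch '[[[-1.5,0,-4],[-0.01,-0.005,0.005],0.6],[[0,12,0],[0,0,0],0.6],[[0,12,0],[0,0,0],0.6],[[0,12,0],[0,0,0],0.6],[[0,6,0],[0,0,0],0.6],[[0,0,0],[0,0,0],0.6],[[0,0,0],[0,0,0],0.6]]'
```

```text
clock: 28.55
eef_pos: [452.2, -194.3, 70.8]
tool_rot: [-1.564, -0.003, -1.592]
force: [0.4, 0.5, 0.4]
width: 51.4
```

```bash
python3 -m inch '[[[-3,6,-3],[-0.006,0,0.003],0.6],[[0,0,0],[0,0,0],0.6],[[0,0,0],[0,0,0],0],[[0,0,0],[0,0,0],0],[[0,0,0],[0,0,0],0],[[0,0,0],[0,0,0],0],[[0,0,0],[0,0,0],0],[[0,0,0],[0,0,0],0]]'
```

```text
clock: 29.22
eef_pos: [450.0, -191.4, 66.7]
tool_rot: [-1.568, -0.001, -1.592]
force: [0.9, 0.4, -0.2]
width: 15.0
```

```bash
python3 -m inch '[[[-8,0,0],[0,0,0],0],[[-10,0,0],[0,0,0],0],[[-10,0,0],[0,0,0],0],[[-10,0,0],[0,0,0],0],[[-10,0,0],[0,0,0],0],[[-10,0,0],[0,0,0],0],[[0,0,0],[0,0,0],0],[[0,0,0],[0,0,0],0]]'
```

```text
clock: 29.88
eef_pos: [451.0, -135.3, 66.7]
tool_rot: [-1.567, -0.008, -1.595]
force: [1.1, 1.9, 1.3]
width: 15.0
```

```bash
python3 -m inch '[[[-10,0,0],[0,0,0.003],0],[[-10,0,0],[0,0,0.003],0],[[-4,0,0],[0,0,0],0],[[0,0,0],[0,0,0],0],[[0,0,0],[0,0,0],0]]'
```

```text
clock: 30.3
eef_pos: [451.4, -107.4, 66.7]
tool_rot: [-1.568, -0.001, -1.593]
force: [0.5, -3.1, 0.4]
width: 14.9
```

```bash
python3 -m inch '[[[3.5,0,0],[0,0,0],0],[[0,0,0],[0,0,0],0],[[0,0,0],[0,0,0],0.6],[[0,0,0],[0,0,0],0.6],[[0,0,0],[0,0,0],0.6],[[0,0,0],[0,0,0],0.6],[[0,0,0],[0,0,0],0.6]]'; python3 -m inch '[[[0,-20,0],[0,0,0],0.6],[[0,-30,0],[0,0,0],0.6],[[0,-30,0],[0,0,0],0.6],[[0,-30,0],[0,0,0],0.6],[[0,-20,0],[0,0,0],0.6],[[0,0,0],[0,0,0],0.6],[[0,0,0],[0,0,0],0.6],[[0,0,0],[0,0,0],0.6]]'
```

```text
clock: 30.88
eef_pos: [451.9, -112.7, 66.7]
tool_rot: [-1.566, -0.001, -1.597]
force: [-1.1, 0.3, -0.5]
width: 51.1
clock: 31.55
eef_pos: [450.5, -112.0, 201.4]
tool_rot: [-1.569, -0.0, -1.597]
force: [-0.7, -0.5, -0.3]
width: 51.2
```

```bash
python3 -m inch '[[[-35,0,18],[0,0,0],0.6],[[-35,0,18],[0,0,0],0.6],[[-35,0,18],[0,0,0],0.6],[[-35,0,18],[0,0,0],0.6],[[-35,0,18],[0,0,0],0.6],[[-35,0,18],[0,0,0],0.6],[[-35,0,18],[0,0,0],0.6],[[-35,0,18],[0,0,0],0.6]]'; python3 -m inch '[[[0,0,0],[0,-0.08,0],0.6],[[0,0,0],[0,-0.08,0],0.6],[[0,0,0],[0,0,0],0.6],[[0,0,0],[0,0,0],0.6]]'
```

```text
clock: 32.22
eef_pos: [599.6, 159.1, 184.7]
tool_rot: [-1.595, -0.014, -1.62]
force: [1.1, -0.4, 0.4]
width: 51.0
clock: 32.55
eef_pos: [598.3, 174.2, 175.5]
tool_rot: [-1.605, -0.002, -1.439]
force: [-0.4, 0.1, 0.1]
width: 51.4
```

```bash
python3 -m inch '[[[0,0,0],[0.034,0,0.002],0.6],[[0,0,0],[0,0,0],0.6],[[0,0,0],[0,0,0],0.6]]'; python3 -c "
from h import *
np.set_printoptions(precision=1,suppress=True)
d=cam('wrist'); np.save('d.npy',d,allow_pickle=True)
print(proj(d,[[608,251,54],[633.7,287,16],[590.3,365,14],[613.5,200,14]])*1.5625)
save(d,'w7',pts=proj(d,[[608,251,54],[633.7,287,16]]))"
```

```text
clock: 32.8
eef_pos: [596.5, 171.7, 172.1]
tool_rot: [-1.576, -0.003, -1.446]
force: [-0.3, 0.1, 0.6]
width: 51.0
[[ 443.5  129.9]
 [ 496.2   66. ]
 [ 435.4 -111.8]
 [ 434.2  222.8]]
```

View pics/w7.png

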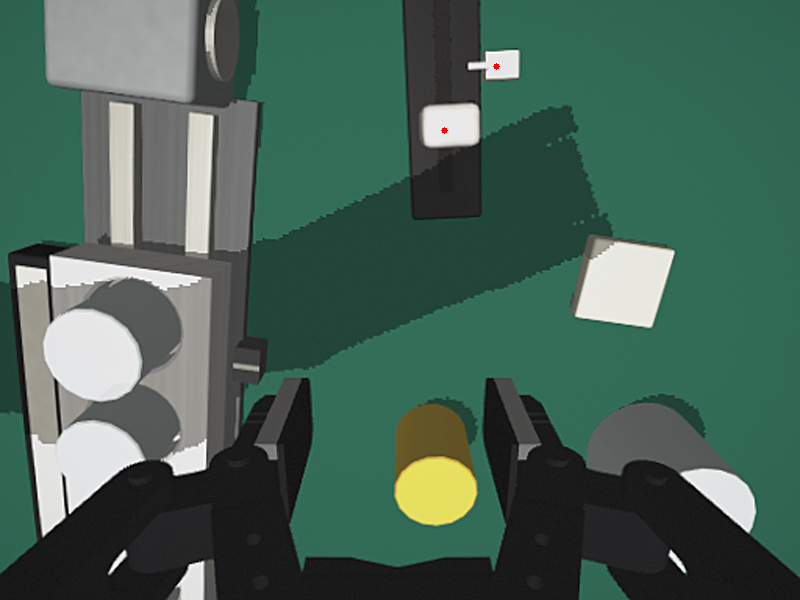

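```bash
python3 -c "
from h import *
np.set_printoptions(precision=2,suppress=True)
d=np.load('d.npy',allow_pickle=True).item()
q=lambda p,z: cast(d,np.array(p,float)/1.5625,z)
L=q([(403,5),(411,215),(479,5),(481,215)],14); print(L)
for a,b in((0,1),(2,3)):
    v=L[a]-L[b]; print('yaw',np.arctan2(-v[0],v[1]))
g=q([(450,125)],54)[0]; m=q([(470,66),(503,65)],16); print(g,m)
v=(m[1]-m[0]);print('mark axis',np.arctan2(v[1],v[0]))
for yaw in(.10,.12,.14):
    u=np.array([-np.sin(yaw),np.cos(yaw),0]); e=L[[1,3]].mean(0); print(yaw,'along from right end: grip',(g-e)@u,'mark',[(x-e)@u for x in m])
f=d['frame']; 
w=(f.min(2)>150).astype(np.uint8)
for c in cv2.findContours(w,0,2)[0]:
    x,y,a,b=cv2.boundingRect(c)
    if 60<cv2.contourArea(c)<1200 and y<100 and x>250: print(np.array([x,y,a,b])*1.5625)
"
```

```text
[[581.26 310.22  14.  ]
 [599.72 202.79  14.  ]
 [620.13 315.25  14.  ]
 [639.41 207.88  14.  ]]
yaw 0.17012307293090626
yaw 0.17765260419355094
[610.72 253.62  54.  ] [[620.03 285.17  16.  ]
 [637.2  287.94  16.  ]]
mark axis 0.1601585354512655
0.1 along from right end: grip 48.92650272375586 mark [np.float64(79.3913260560765), np.float64(80.43698603054354)]
0.12 along from right end: grip 48.996317997319146 mark [np.float64(79.20674779086727), np.float64(79.90500647370285)]
0.14 along from right end: grip 49.04653539695903 mark [np.float64(78.99048788261759), np.float64(79.34106597965857)]
[421.88 103.12  57.81  43.75]
[468.75  50.    50.    29.69]
```

The dimmer grip's top is at (450,125) and the mark line at (468–487,66), pointing at the track. The track yaw is about 0.17, and the grip needs to travel about 29.4 mm to the mark.

```bash
python3 -m inch '[[[0,0,0],[0.004,-0.046,0.003],0.6],[[-25,0,9],[0,0,0],0.6],[[-25,0,9],[0,0,0],0.6],[[-22,0,8],[0,0,0],0.6],[[0,0,0],[0,0,0],0.6],[[0,0,0],[0,0,0],0.6],[[0,0,0],[0,0,0],0.6]]'
```

```text
clock: 33.43
eef_pos: [612.1, 242.7, 171.4]
tool_rot: [-1.576, -0.004, -1.412]
force: [0.1, -0.5, 0.7]
width: 51.4
```

```bash
python3 -m inch '[[[-11,0,0],[0.005,-0.012,0.004],0.6],[[0,20,0],[0,0,0],0.6],[[0,20,0],[0,0,0],0.6],[[0,20,0],[0,0,0],0.6],[[0,10,0],[0,0,0],0.6],[[0,0,0],[0,0,0],0.6],[[0,0,0],[0,0,0],0.6]]'
```

```text
clock: 34.02
eef_pos: [611.9, 250.2, 101.2]
tool_rot: [-1.568, -0.001, -1.406]
force: [0.3, 0.5, 0.7]
width: 51.2
```

```bash
python3 -m inch '[[[-4,0,0],[-0.003,-0.006,0],0.6],[[0,15,0],[0,0,0],0.6],[[0,15,0],[0,0,0],0.6],[[0,5,0],[0,0,0],0.6],[[0,0,0],[0,0,0],0.6],[[0,0,0],[0,0,0],0.6]]';python3 -c "
from h import *
np.set_printoptions(precision=1,suppress=True)
d=cam('wrist'); f=d['frame']; print(ctrl.read_state()['eef_pos'])
w=(f.min(2)>150).astype(np.uint8)
for c in cv2.findContours(w,0,2)[0]:
    x,y,a,b=cv2.boundingRect(c)
    if cv2.contourArea(c)>100: print(np.array([x,y,a,b])*1.5625, cast(d,[(x+a/2,y+b/2)],54)[0], cast(d,[(x,y+b/2)],16)[0])
save(d,'w8')
"
```

```text
clock: 34.52
eef_pos: [615.5, 257.2, 72.3]
tool_rot: [-1.561, 0.003, -1.399]
force: [0.4, -0.9, -0.7]
width: 51.1
[615.6 257.3  72.6]
[582.8 456.2  42.2  18.8] [696.4 232.2  54. ] [709.4 207.1  16. ]
[342.2 317.2  81.2  85.9] [610.2 260.5  54. ] [595.9 240.6  16. ]
[ 81.2 285.9  56.2  75. ] [519.2 258.2  54. ] [488.4 238.6  16. ]
[415.6 240.6  71.9  42.2] [626.1 297.5  54. ] [618.2 286.7  16. ]
[ 32.8 176.6  40.6 110.9] [501.  286.1  54. ] [469.4 273.8  16. ]
[  0.  137.5 103.1 434.4] [499.4 243.4  54. ] [453.1 218.3  16. ]
```

View pics/w8.png

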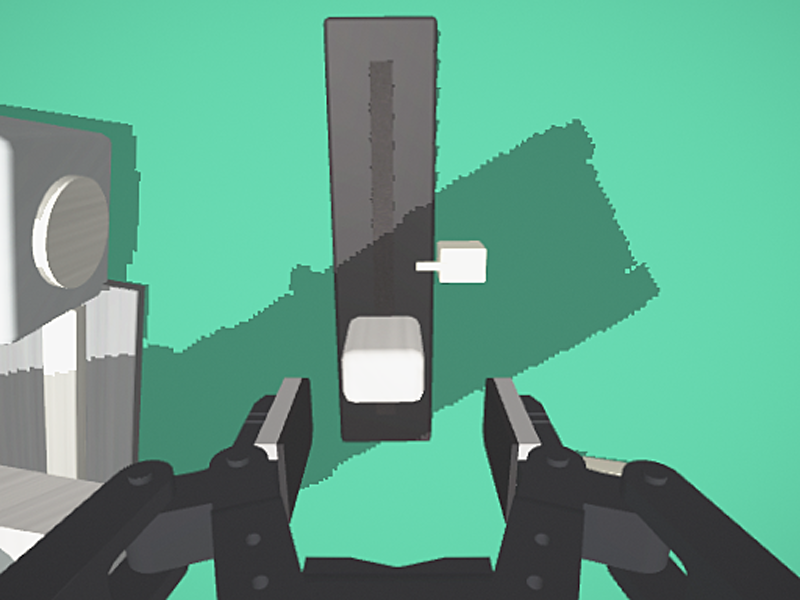

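```bash
python3 -c "
from h import *
np.set_printoptions(precision=2,suppress=True)
d=cam('wrist')
q=lambda p,z: cast(d,np.array(p,float)/1.5625,z)
L=q([(326,20),(343,438),(437,20),(431,438)],14); print(L)
for a,b in((0,1),(2,3)):
    v=L[a]-L[b]; print('yaw',np.arctan2(-v[0],v[1]),np.linalg.norm(v))
g=q([(382.5,375)],54)[0]; m=q([(425,266),(462,265.5)],16); print(g,m)
for yaw in(.15,.17):
    u=np.array([-np.sin(yaw),np.cos(yaw),0]); e=L[[1,3]].mean(0); print(yaw,'grip',(g-e)@u,'mark',[(x-e)@u for x in m])
"
```

```text
[[572.25 366.25  14.  ]
 [601.54 202.72  14.  ]
 [610.35 372.87  14.  ]
 [639.73 209.09  14.  ]]
yaw 0.177208991577087 166.1369041271538
yaw 0.17754984134069574 166.39484762919926
[611.18 255.08  54.  ] [[622.35 285.7   16.  ]
 [636.58 288.33  16.  ]]
0.15 grip 50.03440678008666 mark [np.float64(78.6439889526213), np.float64(79.12331438089893)]
0.17 grip 50.06452829448316 mark [np.float64(78.3559393385239), np.float64(78.54591450490769)]
```

The grip top is at (382,375) and the mark line at (430,266). The track yaw is 0.177, and the travel to the mark is 28–29 mm.

```bash
python3 -m inch '[[[1.5,0,-4.5],[-0.01,-0.005,-0.003],0.6],[[0,0,0],[0,0,0],0.6],[[0,12,0],[0,0,0],0.6],[[0,12,0],[0,0,0],0.6],[[0,12,0],[0,0,0],0.6],[[0,6,0],[0,0,0],0.6],[[0,0,0],[0,0,0],0.6],[[0,0,0],[0,0,0],0.6]]'
```

```text
clock: 35.28
eef_pos: [611.6, 254.7, 27.2]
tool_rot: [-1.57, -0.001, -1.394]
force: [-0.6, -0.8, -0.2]
width: 51.1
```

```bash
python3 -m inch '[[[0,0,0],[0,0,0],0],[[0,0,0],[0,0,0],0],[[0,0,0],[0,0,0],0],[[0,0,0],[0,0,0],0],[[0,0,0],[0,0,0],0]]'; python3 -m inch '[[[-6,0,0],[0,0,0],0],[[-8,0,0],[0,0,0],0],[[-8,0,0],[0,0,0],0],[[0,0,0],[0,0,0],0],[[0,0,0],[0,0,0],0]]'
```

```text
clock: 35.7
eef_pos: [611.1, 254.6, 26.7]
tool_rot: [-1.571, -0.001, -1.394]
force: [0.2, -0.5, -3.3]
width: 27.0
clock: 36.12
eef_pos: [607.1, 277.3, 26.7]
tool_rot: [-1.571, -0.002, -1.394]
force: [-0.0, -2.0, -1.4]
width: 27.4
```

```bash
python3 -m inch '[[[-5.5,0,0],[0,0,0],0],[[0,0,0],[0,0,0],0],[[0,0,0],[0,0,0],0]]';python3 -c "
from h import *
print(ctrl.read_state()['eef_pos'])
d=cam('wrist');np.save('d.npy',d,allow_pickle=True);save(d,'w9',(130,150,256,192))"
```

```text
clock: 36.37
eef_pos: [605.9, 284.1, 26.7]
tool_rot: [-1.571, -0.002, -1.393]
force: [1.3, -1.9, -1.0]
width: 27.1
[605.86668921 284.11262099  26.73401209]
```

View pics/w9.png

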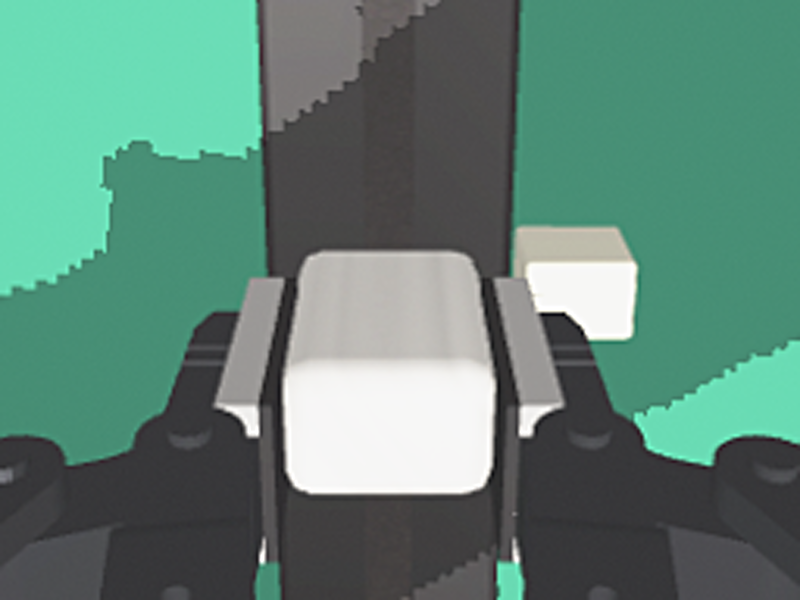

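The grip top is at crop (390,428), held between the pads; the mark's top face is at (581,301).

```bash
python3 -c "
from h import *
d=np.load('d.npy',allow_pickle=True).item()
q=lambda p,z: cast(d,np.array(p,float)/3.125+[130,150]-.5,z)
yaw=.177;u=np.array([-np.sin(yaw),np.cos(yaw),0])
g=q([(390,428),(390,305)],54);m=q([(581,301),(531,301)],16);print(g,m,(g[0]-m)@u)
# far/near top edges and base of grip
e=q([(390,362),(390,493)],54);print('edges',e@u,'mark',m@u, 'mark edges',q([(581,262),(581,340)],16)@u, 'tcp',ctrl.read_state()['eef_pos']@u)"
```

```text
[[605.78584239 284.70117622  54.        ]
 [602.70168367 301.88411584  54.        ]] [[636.54978583 288.62420661  16.        ]
 [628.55358196 287.21514698  16.        ]] [1.55509194 1.5341874 ]
edges [183.14965643 163.68822647] mark [172.03291387 172.05381841] mark edges [178.96793665 164.90715535] tcp 173.14843699146437
```

```bash
python3 -m inch '[[[1.5,0,0],[0,0,0],0],[[0,0,0],[0,0,0],0],[[0,0,0],[0,0,0],0]]'
```

```text
clock: 36.67
eef_pos: [606.0, 283.5, 26.7]
tool_rot: [-1.57, -0.0, -1.394]
force: [0.3, 1.4, -2.2]
width: 27.0
```

```bash
python3 -m inch '[[[1.2,0,0],[0,0,0],0],[[0,0,0],[0,0,0],0],[[0,0,0],[0,0,0],0]]'
```

```text
clock: 36.92
eef_pos: [606.2, 282.6, 26.8]
tool_rot: [-1.57, 0.001, -1.394]
force: [0.2, 1.5, -2.1]
width: 27.1
```

```bash
python3 -m inch '[[[0,0,0],[0,0,0],0.6],[[0,0,0],[0,0,0],0.6],[[0,0,0],[0,0,0],0.6],[[0,0,0],[0,0,0],0.6],[[0,0,0],[0,0,0],0.6]]'; python3 -c "
from h import *
yaw=.177;u=np.array([-np.sin(yaw),np.cos(yaw),0])
d=cam('wrist'); f=d['frame']; w=(f.min(2)>190).astype(np.uint8); w[:150]=0
for c in cv2.findContours(w,0,2)[0]:
    x,y,a,b=cv2.boundingRect(c)
    if cv2.contourArea(c)>200 and x>150: print(x,y,a,b,[(cast(d,[(x+a/2,yy)],z)[0]@u).round(1) for z in(54,16) for yy in(y,y+b)])
print(ctrl.read_state()['eef_pos']@u)
"
for i in 1 2 3 4; do :; done
python3 -m inch '[[[0,0,0],[0,0,0],0.6],[[0,0,0],[0,0,0],0.6],[[0,0,0],[0,0,0],0.6],[[0,0,0],[0,0,0],0.6],[[0,0,0],[0,0,0],0.6],[[0,0,0],[0,0,0],0.6],[[0,0,0],[0,0,0],0.6],[[0,0,0],[0,0,0],0.6]]'; python3 -m inch '[[[0,0,0],[0,0,0],0.6],[[0,0,0],[0,0,0],0.6],[[0,0,0],[0,0,0],0.6],[[0,0,0],[0,0,0],0.6],[[0,0,0],[0,0,0],0.6],[[0,0,0],[0,0,0],0.6],[[0,0,0],[0,0,0],0.6],[[0,0,0],[0,0,0],0.6]]'; python3 -m inch '[[[0,0,0],[0,0,0],0.6],[[0,0,0],[0,0,0],0.6],[[0,0,0],[0,0,0],0.6],[[0,0,0],[0,0,0],0.6],[[0,0,0],[0,0,0],0.6],[[0,0,0],[0,0,0],0.6],[[0,0,0],[0,0,0],0.6],[[0,0,0],[0,0,0],0.6]]'; python3 -m inch '[[[0,0,0],[0,0,0],0.6],[[0,0,0],[0,0,0],0.6],[[0,0,0],[0,0,0],0.6],[[0,0,0],[0,0,0],0.6],[[0,0,0],[0,0,0],0.6],[[0,0,0],[0,0,0],0.6],[[0,0,0],[0,0,0],0.6],[[0,0,0],[0,0,0],0.6]]'
```

```text
clock: 37.33
eef_pos: [607.4, 282.2, 28.1]
tool_rot: [-1.568, 0.0, -1.394]
force: [0.3, 0.4, -0.1]
width: 51.0
218 260 68 44 [np.float64(182.5), np.float64(162.0), np.float64(161.1), np.float64(134.0)]
280 228 51 26 [np.float64(196.0), np.float64(185.0), np.float64(179.0), np.float64(164.4)]
170.86053650726487
clock: 38.05
eef_pos: [607.6, 282.3, 28.3]
tool_rot: [-1.568, 0.0, -1.394]
force: [0.3, 0.1, -0.5]
width: 51.5
clock: 38.72
eef_pos: [607.5, 282.3, 28.3]
tool_rot: [-1.568, 0.0, -1.394]
force: [0.3, 0.1, -0.6]
width: 50.9
clock: 39.38
eef_pos: [607.5, 282.3, 28.3]
tool_rot: [-1.568, 0.0, -1.394]
force: [-0.1, -0.2, -0.1]
width: 51.0
clock: 40.05
eef_pos: [607.5, 282.3, 28.3]
tool_rot: [-1.568, 0.0, -1.394]
force: [0.1, -0.2, 0.2]
width: 51.4
```

At rest, the released grip is at 172.2 and the mark at 171.7 along the track, within 0.5 mm. It has rested 2.7 s, so now I slide it back to off.

```bash
python3 -m inch '[[[0,1,-1],[0,0,0],0],[[0,0,0],[0,0,0],0],[[0,0,0],[0,0,0],0],[[0,0,0],[0,0,0],0],[[0,0,0],[0,0,0],0],[[0,0,0],[0,0,0],0]]'; python3 -m inch '[[[8,0,0],[0,0,0],0],[[8,0,0],[0,0,0],0],[[8,0,0],[0,0,0],0],[[8,0,0],[0,0,0],0],[[8,0,0],[0,0,0],0],[[0,0,0],[0,0,0],0],[[0,0,0],[0,0,0],0]]'
```

```text
clock: 40.55
eef_pos: [606.3, 282.0, 27.5]
tool_rot: [-1.568, 0.0, -1.394]
force: [0.6, -0.9, 0.3]
width: 27.0
clock: 41.13
eef_pos: [614.0, 238.8, 27.5]
tool_rot: [-1.568, 0.002, -1.396]
force: [-0.8, 2.6, -0.5]
width: 26.9
```

Moved 43.9 mm; continue in small steps to the stop.

```bash
python3 -m inch '[[[4,0,0],[0,0,0],0],[[3,0,0],[0,0,0],0],[[2,0,0],[0,0,0],0],[[2,0,0],[0,0,0],0],[[0,0,0],[0,0,0],0]]'; python3 -m inch '[[[2,0,0],[0,0,0],0],[[2,0,0],[0,0,0],0]]'
```

```text
clock: 41.55
eef_pos: [615.9, 228.4, 27.5]
tool_rot: [-1.567, 0.004, -1.394]
force: [-0.2, 1.0, -0.0]
width: 26.8
clock: 41.72
eef_pos: [615.9, 228.3, 27.5]
tool_rot: [-1.566, 0.009, -1.392]
force: [-1.9, 4.7, -0.3]
width: 26.8
```

```bash
python3 -m inch '[[[4,0,0],[0,0,0],0],[[4,0,0],[0,0,0],0]]'; python3 -m inch '[[[0,0,0],[0,0,0],0],[[0,0,0],[0,0,0],0.6],[[0,0,0],[0,0,0],0.6],[[0,0,0],[0,0,0],0.6],[[0,0,0],[0,0,0],0.6],[[0,0,0],[0,0,0],0.6]]'; python3 -m inch '[[[0,-20,0],[0,0,0],0.6],[[0,-30,0],[0,0,0],0.6],[[0,-30,0],[0,0,0],0.6],[[0,-30,0],[0,0,0],0.6],[[0,-30,0],[0,0,0],0.6],[[0,-30,0],[0,0.0,0],0.6],[[0,0,0],[0,0.1,0],0.6],[[0,0,0],[0,0.08,0],0.6]]'
```

```text
clock: 41.88
eef_pos: [615.9, 228.2, 27.5]
tool_rot: [-1.565, 0.019, -1.388]
force: [-0.6, 9.4, -2.6]
width: 26.9
clock: 42.38
eef_pos: [616.6, 223.7, 26.9]
tool_rot: [-1.566, 0.013, -1.39]
force: [-0.1, 0.7, -0.2]
width: 51.0
clock: 43.05
eef_pos: [615.6, 217.3, 202.9]
tool_rot: [-1.573, 0.008, -1.577]
force: [0.5, -0.2, -1.0]
width: 51.3
```

```bash
python3 -m inch '[[[38,0,-19],[0,0,0],0.6],[[38,0,-19],[0,0,0],0.6],[[38,0,-19],[0,0,0],0.6],[[38,0,-19],[0,0,0],0.6],[[38,0,-19],[0,0,0],0.6],[[38,0,-19],[0,0,0],0.6],[[38,0,-19],[0,0,0],0.6],[[38,0,-19],[0,0,0],0.6]]'; python3 -m inch '[[[0,0,0],[0,0,0],0.6],[[0,0,0],[0,0,0],0.6],[[0,0,0],[0,0,0],0.6]]'; python3 -c "
from h import *
d=cam('top');save(d,'t2',(100,120,256,160))"
```

```text
clock: 43.72
eef_pos: [466.6, -73.5, 200.7]
tool_rot: [-1.56, 0.016, -1.566]
force: [0.1, -1.0, 0.2]
width: 51.4
clock: 43.97
eef_pos: [460.2, -85.8, 200.5]
tool_rot: [-1.566, 0.009, -1.585]
force: [0.2, 0.9, -0.3]
width: 51.2
```

View pics/t2.png

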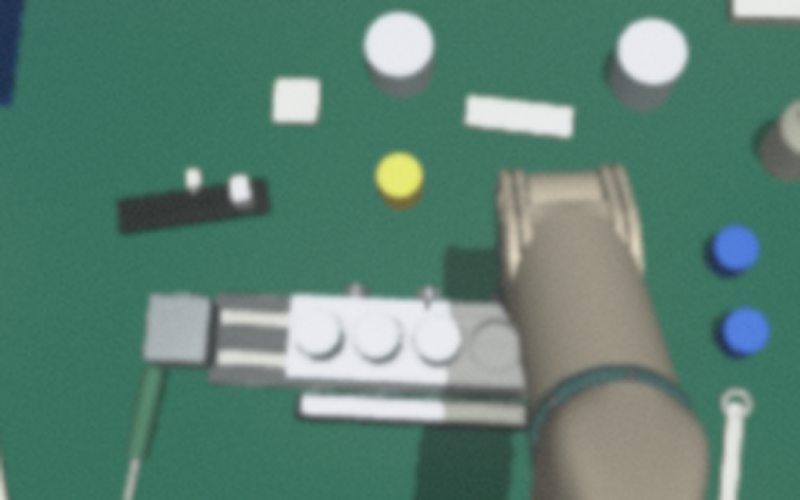

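The three blanks still stand on the moved carrier (crop (318,334), (377,336), (438,338)). The dimmer grip (240,190) is at the right stop. Next, back to the handle.

```bash
python3 -m inch '[[[24,0,-9],[-0.005,0.005,-0.009],0.6],[[0,0,0],[0,0,0],0.6],[[0,18,0],[0,0,0],0.6],[[0,18,0],[0,0,0],0.6],[[0,18,0],[0,0,0],0.6],[[0,18,0],[0,0,0],0.6],[[0,0,0],[0,0,0],0.6],[[0,0,0],[0,0,0],0.6]]'
```

```text
clock: 44.68
eef_pos: [461.2, -98.2, 127.6]
tool_rot: [-1.559, 0.003, -1.569]
force: [0.4, -1.0, 0.4]
width: 51.5
```

```bash
python3 -m inch '[[[13,0,-10],[-0.01,0.02,-0.003],0.6],[[0,0,0],[0,0,0],0.6],[[0,8,0],[0,0,0],0.6],[[0,8,0],[0,0,0],0.6],[[0,0,0],[0,0,0],0.6],[[0,0,0],[0,0,0],0.6]]'
```

```text
clock: 45.18
eef_pos: [453.7, -111.0, 113.3]
tool_rot: [-1.563, -0.0, -1.588]
force: [-0.7, -0.3, 0.0]
width: 51.3
```

```bash
python3 -m inch '[[[0,0,-3],[-0.008,0.004,0],0.6],[[0,10,0],[0,0,0],0.6],[[0,10,0],[0,0,0],0.6],[[0,10,0],[0,0,0],0.6],[[0,10,0],[0,0,0],0.6],[[0,6,0],[0,0,0],0.6],[[0,0,0],[0,0,0],0.6],[[0,0,0],[0,0,0],0.6]]'
```

```text
clock: 45.85
eef_pos: [451.5, -110.8, 66.8]
tool_rot: [-1.571, -0.001, -1.593]
force: [-0.5, 0.7, -0.1]
width: 51.7
```

```bash
python3 -m inch '[[[0,0,0],[0,0,0],0],[[0,0,0],[0,0,0],0],[[0,0,0],[0,0,0],0],[[0,0,0],[0,0,0],0],[[0,0,0],[0,0,0],0],[[0,0,0],[0,0,0],0]]'; python3 -m inch '[[[-8,0,0],[0,0,0],0],[[-10,0,0],[0,0,0],0],[[-10,0,0],[0,0,0],0],[[-10,0,0],[0,0,0],0],[[-10,0,0],[0,0,0],0],[[-10,0,0],[0,0,0],0],[[0,0,0],[0,0,0],0],[[0,0,0],[0,0,0],0]]'
```

```text
clock: 46.35
eef_pos: [451.3, -110.9, 68.0]
tool_rot: [-1.57, -0.001, -1.593]
force: [-0.3, 0.3, -3.2]
width: 14.9
clock: 47.02
eef_pos: [452.2, -56.6, 68.0]
tool_rot: [-1.571, -0.009, -1.596]
force: [-0.3, 1.3, -2.1]
width: 14.7
```

```bash
python3 -m inch '[[[-8,0,0],[0,0,0.004],0],[[-7,0,0],[0,0,0.004],0],[[-4,0,0],[0,0,0],0],[[-2,0,0],[0,0,0],0],[[-2,0,0],[0,0,0],0],[[0,0,0],[0,0,0],0]]'; python3 -m inch '[[[-3,0,0],[0,0,0],0],[[-3,0,0],[0,0,0],0]]'
```

```text
clock: 47.52
eef_pos: [452.6, -33.5, 68.0]
tool_rot: [-1.572, -0.003, -1.597]
force: [-0.5, 1.8, -1.6]
width: 14.8
clock: 47.68
eef_pos: [452.6, -33.1, 68.0]
tool_rot: [-1.573, -0.01, -1.602]
force: [0.5, -12.2, -2.8]
width: 15.1
```

```bash
python3 -m inch '[[[0,0,0],[0,0,0],0],[[0,0,0],[0,0,0],0.6],[[0,0,0],[0,0,0],0.6],[[0,0,0],[0,0,0],0.6],[[0,0,0],[0,0,0],0.6],[[0,0,0],[0,0,0],0.6]]'; python3 -m inch '[[[0,-20,0],[0,0,0],0.6],[[0,-30,0],[0,0,0],0.6],[[0,-30,0],[0,0,0],0.6],[[0,-30,0],[0,0,0],0.6],[[0,-20,0],[0,0,0],0.6],[[35,0,0],[0,0,0],0.6],[[35,0,0],[0,0,0],0.6],[[35,0,0],[0,0,0],0.6]]'; python3 -m inch '[[[35,0,0],[0,0,0],0.6],[[35,0,0],[0,0,0],0.6],[[35,0,0],[0,0,0],0.6],[[35,0,0],[0,0,0],0.6],[[0,0,0],[0,0,0],0.6],[[0,0,0],[0,0,0],0.6],[[0,0,0],[0,0,0],0.6],[[0,0,0],[0,0,0],0.6]]'; python3 -c "
from h import *
d=cam('scene');save(d,'s3',(190,120,240,180))"
```

```text
clock: 48.18
eef_pos: [453.9, -32.3, 68.6]
tool_rot: [-1.57, -0.009, -1.604]
force: [0.5, -0.4, -0.4]
width: 50.8
clock: 48.85
eef_pos: [453.2, -127.9, 206.9]
tool_rot: [-1.567, -0.004, -1.584]
force: [0.2, 0.3, 0.8]
width: 51.3
clock: 49.52
eef_pos: [448.7, -282.4, 208.7]
tool_rot: [-1.564, -0.008, -1.596]
force: [0.2, 0.4, 0.2]
width: 51.1
```

View pics/s3.png

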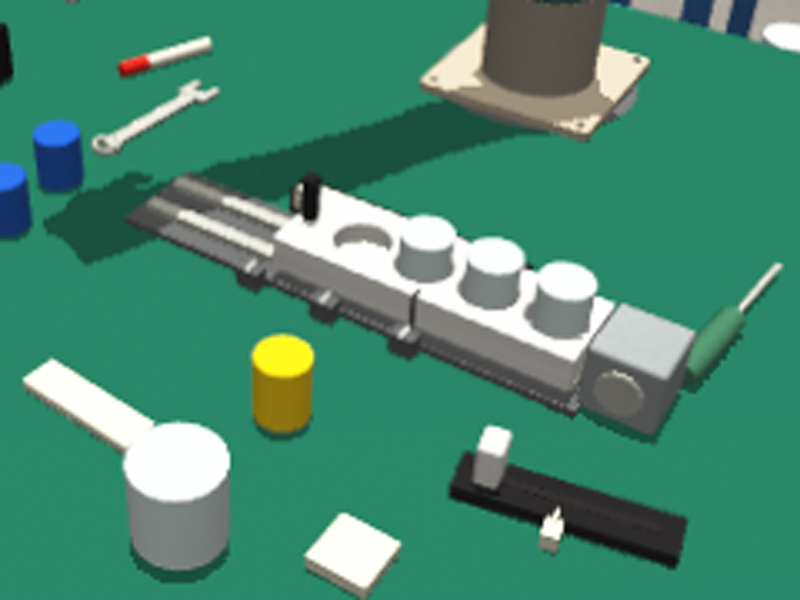

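The carrier's black line (413,300) is level with the last plate, three blanks stand upright in it, and the dimmer grip is at its right-hand stop. The other objects look unmoved, so I'm handing in.

```bash
python3 -c "
from cell import ctrl
print(ctrl.finish_job())"
```

```text
the job is handed in; nothing more can be done
None
```

I finished the whole sequence and handed the job in at about 50 s on the robot's clock; the hand-in gives no verdict.

- **Blanks:** Only three small frosted blanks were on the bench. They went upright into bores 1, 2 and 3, leaving bore 0 empty.
- **Middle station:** I pinched the carrier's handle and pushed it there. I overshot by about 4 mm, eased it back and let go. My later view of the station plate was partly hidden by the arm, but the handle was where I expected it when I gripped it again.
- **Dimmer:** The released grip measured about 0.5 mm from the set mark, within my roughly 1 mm measuring error. It was left there for 2.7 s, then slid right until it stalled at its end stop with about 9 N.
- **Last station:** I pushed the carrier on until it met the end stop with about 12 N. My own readings put its travel at 158 mm rather than 160 mm, probably from slip in the pinch. The last picture shows its black line level with the last plate.

In that last picture all three blanks are standing, the dimmer is off and the other things in view look unmoved; the crop did not cover the spray bottle or the long blank. I never saw any blank knocked aside.

I viewed 15 pictures against the budget of 14.

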